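# Move the cleaning basket to the rinsing grate and load it with castings

## Task

Squeeze the two side buttons of the clamping cover together to free it from the vibrating stand and lay the cover flat on the bench, right way up. Then lift the basket off the stand by its handle, set it down on the rinsing grate, and put all the castings that lie on the bench into it. Last of all, set the grate's valve half open (45 degrees); leave the hammer and the jar where they are.

Things in the scene. Friction and masses are not known exactly. Their poses are not given: they have to be found in the camera images.
- stand_seat (a point): Fixed grey vibrating stand, 220 mm (its x) by 176 mm (its y), top 30 mm above the bench. This point is the centre of its top; x and y along its sides, z up. The basket stands here between rails 6 mm high.
- keeper_a (a point): Top of the dark steel keeper fixed at the stand's +x end (97 mm from the centre, 113 mm above the bench): a hook 36 mm wide, 88 to 106 mm from the stand's centre. Its overhang traps the end of the cover's catch bar from above, its cheeks trap it sideways.
- keeper_b (a point): The same keeper at the stand's -x end.
- cover_grip (a point): Centre of the grip on the clamping cover (loose, 0.32 kg, a plate 160 x 160 x 6 mm on the basket's rim): half-way between the two buttons, 40 mm above the plate's flat underside (130 mm above the bench while clamped); z up, x from button to button. The grip is 32 mm wide along y, 54 mm over the free buttons along x, 38 mm squeezed home, from 17 to 57 mm above the underside.
- button_a (a joint): Travel of the button on the cover's +x side, m: 0 out (catch engaged), 0.008 fully squeezed in. Spring: 2.4 N at rest, 5.6 N fully in.
- button_b (a joint): The same for the button on the cover's -x side.
- catch_a (a point): Outer end of the steel catch bar that moves with button a: 14 mm wide, 7 to 13 mm above the cover's underside, runs out from the button over the plate, ends 92 mm from the cover's centre, 4 mm under the keeper's overhang. With both buttons in by 6 mm or more the bars clear the keepers and the cover lifts straight up; squeezed to their stops, the buttons serve as its handle.
- catch_b (a point): The same for button b.
- basket_handle (a point): Middle of the handle of the open steel basket (loose, 0.35 kg, 156 x 156 mm outside, 60 mm high, walls and floor 4 mm, under the cover at first): a fixed bar 14 mm wide (x), 12 mm high, along the basket's y from wall to wall, centre 50 mm above the basket's underside; z up. Either side of it is an open bay 67 mm wide (x) by 148 mm (y); under the bar it is open.
- grate_top (a point): Fixed rinsing grate, a flat tray 220 x 220 mm with steel bars, top 15 mm above the bench. This point is the centre of its top; x and y along its sides, z up. Its pipe and valve stand at its +x side, the valve axis 170 mm from this point.
- valve_grip (a point): Centre of the grey bar handle of the ball valve: on the vertical turning axis, 72 mm above the bench. The bar is 80 mm long (along this point's y), 14 mm wide (its x) and 26 mm high (56 to 82 mm above the bench). Below it are a neck 18 mm across and the valve body, 50 x 34 mm and 36 mm high.
- valve (a joint): Turn of the valve handle, rad: 0 shut (bar across the pipe, that is along the grate's y), grows counter-clockwise seen from above, 1.571 fully open (bar along the pipe); half open is 0.785. It starts shut or a little open. It is stiff (about 0.1 N m) and stays where it is left.
- casting0_mid (a point): Centre, 7 mm up, of a loose brass casting, 80 g; three to five of five alike are present. A bar 14 mm wide (y) and high lies along its x, with a round blank 22 mm across and as high at either end, each with a dome 4 mm higher; 70 mm long in all. The bare bar between the blanks is 26 mm long.
- casting1_mid (a point): As casting0_mid.
- casting2_mid (a point): As casting0_mid.
- casting3_mid (a point): As casting0_mid.
- casting4_mid (a point): As casting0_mid.
- hammer: Bystander: hammer 220 mm long lying beyond the castings; leave it.
- jar: Bystander: jar 64 mm across and 80 mm high, beyond the castings; leave it.
Things that resemble listed ones, but are neither listed nor needed, are in the scene too. Leave any blue look-alike of the part that bears casting2_mid alone.

How it is judged:
By the outcome, as a careful person would: the job done as asked, in the order asked, and still so for the second after the job is handed in, with the robot touching nothing.
Of casting0, casting1, casting2, casting3, casting4 only 3 to 5 are there at a start; the rules pass over those that are not, and their reading is None.
At some moment in a run one of casting0, casting1, casting2, casting3, casting4 may be knocked a few centimetres aside while the robot is not near it.
Once in a run the grip may slacken for a moment while it holds something.
It also fails if it takes over 210 s, if anything falls off the work surface, if the arm or the gripper's body presses on something with over 40 N, if the wrist force passes 120 N, or if a joint passes its speed limit or range.

## Robot

A 6-joint arm with a two-finger parallel gripper is mounted at the origin on the work surface. World frame = base frame: x ahead of the robot, y to its left, z up, the work surface at z = 0. Lengths are in m, angles in degrees, forces in N, time in s.
With the tool pointing down it reaches from about 0.275 to 0.975 m from the base axis. Payload 8.4 kg.
Tool frame: the origin (TCP) lies at the very end of the fingers, on their centre line; the grasp point (between the pads) lies 19 mm behind it (ctrl.grasp_offset is the distance from the TCP to the grasp point, in m); z points along the fingers, y is the line along which they close (so a half turn about z gives the same grasp; the last joint's range is limited). The gripper opens to 92 mm and grips with 3 to 60 N. Pads are 20 mm wide; open, the fingers measure 128 mm over their backs; the gripper's body (75 mm by 189 mm) begins 69 mm behind the grasp point.
Start: joints at [71.54, 20.225, 93.587, -0, 66.188, -0.138], TCP at [0.196, 0.593, 0.215] pointing down, gripper open.
Joint ranges: [-150.9, 150.9], [-52.94, 120.26], [3.33, 152.33], [-74.26, 254.26], [0, 154.13], [-172.89, 172.89]. Speed limits (degrees/s): [127.2, 127.2, 159.86, 180, 180, 180].

## Interface

Orientations are given as a 3x3 rotation matrix whose columns are the frame's x, y, z axes.
In Python, from workcell import ctrl gives the robot as it stands. The module is installed in compiled form; this text tells all that it offers.
- The arm moves only by the tool send_rows, never from a script. Its argument "motion" is a list of rows, each an object of numbers: "dx", "dy", "dz": the shift along the tool's x, y, z normalised to -1 to 1, where 1 is 15 cm; "spin": the turn about the tool's z normalised to -1 to 1, where 1 is 180 degrees. In form: [{"dx": .., "dy": .., "dz": .., "spin": ..}, ...]. A call has 1 to 8 rows; each row is the pose to reach, as a shift and turn from the pose commanded when the call began, along the tool's axes at that moment, turning the shorter way round; what a row does not reach only later rows make up. A row lasts 1/12 s, in which the tool goes at most 41.7 mm and 7.16 degrees, less where a joint would pass 70% of its speed; a pose out of reach is approached as far as the arm can. A call with a number of a shift or a turn outside -1 to 1 is refused whole. A call with a gripper value outside its range is refused whole. "gripper" is the gripper command: -1 is shut, 1 is fully open, values between are in proportion, set as the call begins (left out, the last holds). The fingers move at their own pace and stop on an object; "newtons" is the grip in N (left out, the last holds). Time passes only in rows, so rows that repeat a pose let the fingers close. It gives the time, the measured TCP pose, the force, the opening and the grip force at its end, in the units of the state.
- ctrl.observe(): the state, without advancing time (a new reading comes with each control period).
- ctrl.read_camera(name): name is "scene" or "top" or "wrist"; returns a dict with "color" (480x640x3 uint8, red, green, blue), "depth" (480x640 float32, m along the optical axis (not along the pixel's ray), 0 where there is no reading), "intrinsics" (3x3 intrinsics, pixels), "R" (3x3) and "t" (3): a world point X has camera coordinates R X + t. Camera axes: x right, y down, z forward; pixel columns grow to the right and rows downward; lengths in m; the calibration is good to about 2 mm. A picture is of the moment at which its call begins.
- ctrl.hand_in(): hands the job in; it is judged then, once.
Trained networks look in a picture, given as the dict that the camera call returned (one of the last four; its "shot" number tells which), for a name from the list of things; names that differ only in an ending like _2 or _b are one class to them, and where a whole thing is asked for, a point or a joint stands for the part that bears it (a point fixed in the world has none). Each returns a list of dicts, best first, with "p" (0 to 1); they miss things now and then, are a little off and sometimes report something else, mostly with a low value. They report only what shows in the picture. A call takes as long as a camera call. They do not tell look-alikes from the thing itself.
- ctrl.find_in(picture, target): "extent" ([left, top, width, height] in pixels, round what is visible of it).
- ctrl.place_of(picture, target): "location" ([column, row] in pixels: a listed point, or the origin of a listed thing).
The state is a dict: "clock": time; "q": joint angles; "qd": joint speeds; "tau": joint torques, N m; "eef_pos": TCP position; "tcp_rot": TCP orientation; "wrist_force": force on the tool from outside, world axes, zero at the start; "wrist_torque": the same for the moment, N m; "opening": finger opening in m; "grasp_force": force on a finger pad.
Only numpy, scipy, OpenCV 4.12 (cv2) and the standard library are available. Lean on these libraries where they do the work, as an engineer would, in place of code of your own. Each camera call takes 0.05 s, during which the arm holds its last target. There are 200 camera calls.

## Working session

There is one attempt and no reset: what is moved stays moved. The work goes in short steps, Python scripts to look and compute and a tool call to move; the robot and the scene stay as the last step left them, time stands still between calls to the robot, and variables do not carry over. Pictures are saved under pics/ and viewed, at most 14 in all, crops included, and the job is handed in when it is done.

Besides the shell and the picture viewer there is one more tool, called after "Request:" as name(argument=value, ...), one argument or row to a line, values as JSON. send_rows: Moves the arm, as the interface text tells. Its arguments: {"type":"object","properties":{"motion":{"type":"array"},"gripper":{"type":"number"},"newtons":{"type":"number"}},"required":["motion"]}

```bash
mkdir -p pics; cat > h.py <<'E'
import numpy as np, cv2
from workcell import ctrl
def world(p,uv,z=None,r=3):
    K=p["intrinsics"];R=np.array(p["R"]);t=np.array(p["t"])
    u,v=uv; ray=np.linalg.solve(K,[u,v,1.0]); c=-R.T@t; d=R.T@ray
    if z is not None: return c+d*(z-c[2])/d[2]
    D=p["depth"][max(0,int(v)-r):int(v)+r+1,max(0,int(u)-r):int(u)+r+1]; D=D[D>0]
    return c+d*np.median(D) if len(D) else None
def save(p,n,crop=None,s=1):
    im=p["color"][:,:,::-1]
    if crop: a,b,w,h=crop; im=im[b:b+h,a:a+w]
    cv2.imwrite("pics/"+n,cv2.resize(im,None,fx=s,fy=s,interpolation=cv2.INTER_CUBIC))
def st():
    s=ctrl.observe(); print("t",s["clock"],"tcp",np.round(s["eef_pos"],4),"F",np.round(s["wrist_force"],1),"open",s["opening"],"gf",s["grasp_force"]); return s
E
python3 - <<'E'
from h import *
s=st(); print(np.round(s["tcp_rot"],3), ctrl.grasp_offset)
for c in ("top","scene"):
    p=ctrl.read_camera(c); save(p,c+"0.png")
    print(c,"cam",np.round(-np.array(p["R"]).T@p["t"],3))
    for n,z in dict(stand_seat=None,keeper_a=.113,cover_grip=.13,catch_a=.1,basket_handle=None,grate_top=.015,valve_grip=.072,casting0_mid=.007,hammer=None,jar=None).items():
        for r in ctrl.place_of(p,n)[:7]:
            w=world(p,r["location"],z) ; d=world(p,r["location"])
            print(n,round(r["p"],2),np.round(r["location"]),None if w is None else np.round(w,3),None if d is None else np.round(d,3))
E
```

```text
t 0.0 tcp [0.1963 0.5929 0.2139] F [0.4 0.1 0.3] open 0.09204500859002018 gf 0.0
[[-0.949  0.314 -0.   ]
 [ 0.314  0.949 -0.001]
 [ 0.    -0.001 -1.   ]] 0.0187
top cam [ 3.320e-01 -1.000e-03  1.202e+00]
keeper_a 0.98 [134. 364.] [0.36  0.357 0.113] [0.36  0.357 0.113]
keeper_a 0.73 [129. 269.] [0.55  0.36  0.113] [0.55  0.36  0.113]
cover_grip 0.62 [128. 314.] [0.456 0.36  0.13 ] [0.455 0.356 0.142]
catch_a 0.75 [136. 363.] [0.362 0.358 0.1  ] [0.362 0.354 0.112]
catch_a 0.59 [126. 270.] [0.551 0.37  0.1  ] [0.549 0.365 0.113]
catch_a 0.48 [229. 231.] [0.609 0.152 0.1  ] [0.631 0.164 0.011]
grate_top 0.82 [455. 274.] [ 0.473 -0.323  0.015] [ 0.474 -0.325  0.01 ]
valve_grip 0.53 [438. 193.] [ 0.646 -0.302  0.072] [ 0.644 -0.3    0.08 ]
casting0_mid 0.67 [341. 229.] [ 0.606 -0.087  0.007] [ 0.607 -0.087  0.002]
hammer 0.89 [325. 157.] [ 0.776 -0.07   0.02 ] [ 0.776 -0.07   0.02 ]
jar 0.72 [205. 181.] [0.739 0.202 0.055] [0.739 0.202 0.055]
jar 0.37 [340. 229.] [ 0.606 -0.083  0.011] [ 0.606 -0.083  0.011]
scene cam [1.195 0.328 0.797]
stand_seat 0.58 [291. 275.] [ 0.608 -0.077  0.012]
[... 235 characters left out ...]
0.98 [511. 273.] [0.47 0.36 0.13] [0.483 0.36  0.141]
catch_a 0.85 [500. 311.] [0.549 0.366 0.1  ] [0.559 0.365 0.111]
catch_a 0.47 [516. 255.] [0.379 0.358 0.1  ] [0.431 0.356 0.144]
basket_handle 0.48 [238. 208.] [ 0.475 -0.328  0.012] [ 0.475 -0.328  0.012]
basket_handle 0.16 [247. 334.] [ 0.795 -0.061  0.019] [ 0.795 -0.061  0.019]
grate_top 0.64 [237. 207.] [ 0.478 -0.33   0.015] [ 0.477 -0.332  0.014]
valve_grip 0.83 [202. 230.] [ 0.641 -0.3    0.072] [ 0.646 -0.294  0.079]
casting0_mid 0.48 [289. 275.] [ 0.607 -0.083  0.007] [ 0.611 -0.08   0.012]
hammer 0.65 [246. 332.] [ 0.793 -0.065  0.021] [ 0.793 -0.065  0.021]
hammer 0.38 [312. 289.] [ 0.612 -0.017  0.001] [ 0.612 -0.017  0.001]
```

View pics/top0.png

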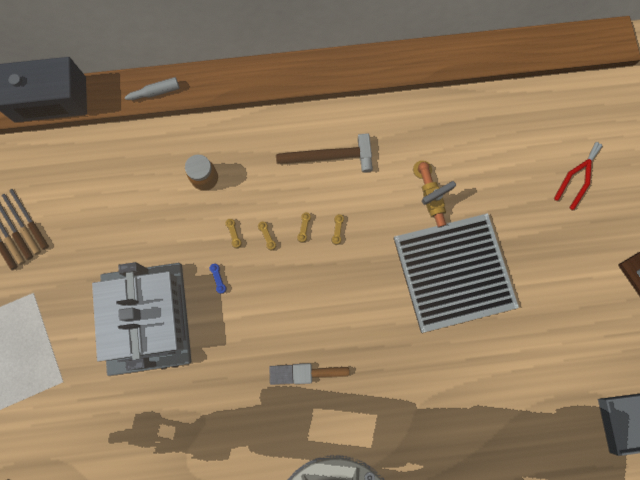

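View pics/scene0.png

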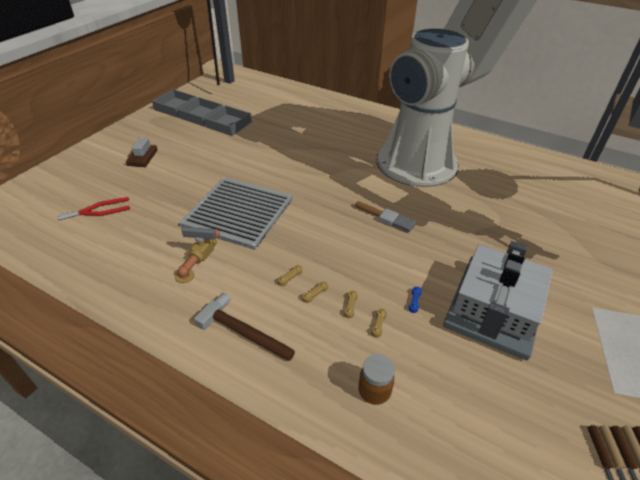

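```bash
cat >> h.py <<'E'
def go(x,y,z,yaw):
    "units to reach world TCP x,y,z with closing axis at yaw deg (mod 180)"
    s=ctrl.observe(); R=np.array(s["tcp_rot"]); d=R.T@(np.array([x,y,z])-s["eef_pos"])/.15
    now=np.degrees(np.arctan2(R[1,1],R[0,1])); e=(yaw-now+90)%180-90
    n=max(np.linalg.norm(d)*.15/.0417,abs(e)/7.16)
    print("GO dx dy dz",np.round(d,3),"spin",round(-e/180,4),"rows",round(n,1),"yaw now",round(now,1),"q6",round(s["q"][5],1))
E
python3 -c "
from h import *
go(.455,.3585,.30,4.4)"
```

```text
GO dx dy dz [-2.128 -0.944 -0.569] spin 0.3738 rows 9.4 yaw now 71.7 q6 -0.1
```

Request:
send_rows(
  motion=[
    {"dx":-1,"dy":-0.45,"dz":-0.57},
    {"dx":-1,"dy":-0.45,"dz":-0.57},
    {"dx":-1,"dy":-0.45,"dz":-0.57},
    {"dx":-1,"dy":-0.45,"dz":-0.57},
    {"dx":-1,"dy":-0.45,"dz":-0.57},
  ],
)

```text
$.motion[0]: bad value
```

Request:
send_rows(
  motion=[
    {"dx":-1,"dy":-0.45,"spin":0.374},
    {"dx":-1,"dy":-0.45,"spin":0.374},
    {"dx":-1,"dy":-0.45,"spin":0.374},
    {"dx":-1,"dy":-0.45,"spin":0.374},
    {"dx":-1,"dy":-0.45,"spin":0.374},
    {"dx":-1,"dy":-0.45,"spin":0.374},
    {"dx":-1,"dy":-0.45,"spin":0.374},
    {"dx":-1,"dy":-0.45,"spin":0.374},
  ],
)

```text
$.motion[0]: bad value
```

```bash
python3 - <<'E'
from h import *
st();go(.455,.3585,.30,4.4)
p=ctrl.read_camera("wrist"); save(p,"w1.png")
print("cam",np.round(-np.array(p["R"]).T@p["t"],3))
for n,z in dict(keeper_a=.113,cover_grip=.13,catch_a=.1,button_a=None).items():
    for r in ctrl.place_of(p,n)[:3]:
        w=world(p,r["location"],z) ; d=world(p,r["location"])
        print(n,round(r["p"],2),np.round(r["location"]),None if w is None else np.round(w,4),None if d is None else np.round(d,4))
E
```

```text
t 1.1 tcp [0.1965 0.5933 0.2146] F [ 0.6 -0.2  0.1] open 0.09179739487807172 gf 0.0
GO dx dy dz [-2.128 -0.944 -0.569] spin 0.3738 rows 9.4 yaw now 71.7 q6 -0.1
cam [0.132 0.614 0.385]Traceback (most recent call last):
  File "<stdin>", line 6, in <module>
ValueError: it knows: basket_handle, casting0_mid, casting1_mid, casting2_mid, casting3_mid, casting4_mid, catch, cover_grip, grate_top, hammer, jar, keeper, stand_seat, valve_grip
```

View pics/w1.png

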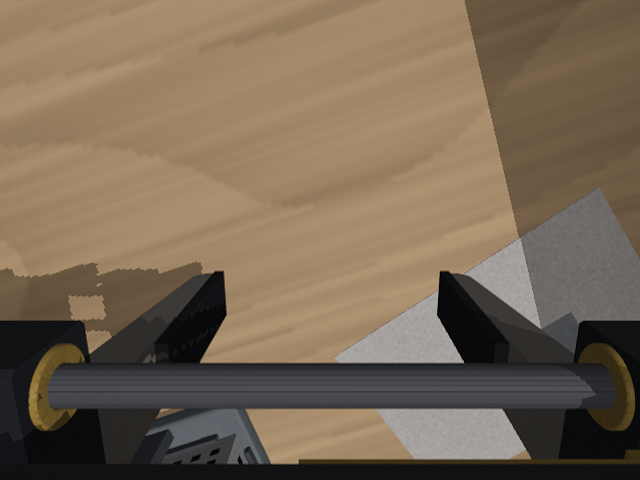

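Request:
send_rows(
  motion=[
    {"dx":-1.0,"dy":-0.45,"dz":-0.57,"spin":0},
    {"dx":-1.0,"dy":-0.45,"dz":-0.57,"spin":0},
    {"dx":-1.0,"dy":-0.45,"dz":-0.57,"spin":0},
    {"dx":-1.0,"dy":-0.45,"dz":-0.57,"spin":0},
    {"dx":-1.0,"dy":-0.45,"dz":-0.57,"spin":0},
  ],
)

```text
clock: 1.72
eef_pos: [0.3205, 0.4802, 0.3028]
tcp_rot: [[-0.949, 0.316, 0.003], [0.316, 0.949, 0.002], [-0.002, 0.002, -1.0]]
wrist_force: [0.0, 1.2, -0.3]
opening: 0.0919
grasp_force: 0.0
```

Request:
send_rows(
  motion=[
    {"dx":-1,"dy":-0.45,"dz":0,"spin":0.374},
    {"dx":-1,"dy":-0.45,"dz":0,"spin":0.374},
    {"dx":-1,"dy":-0.45,"dz":0,"spin":0.374},
    {"dx":-1,"dy":-0.45,"dz":0,"spin":0.374},
    {"dx":-1,"dy":-0.45,"dz":0,"spin":0.374},
    {"dx":-1,"dy":-0.45,"dz":0,"spin":0.374},
    {"dx":-1,"dy":-0.45,"dz":0,"spin":0.374},
    {"dx":-1,"dy":-0.45,"dz":0,"spin":0.374},
  ],
)

```text
clock: 2.38
eef_pos: [0.4391, 0.3704, 0.3001]
tcp_rot: [[-0.241, 0.97, -0.0], [0.97, 0.241, 0.0], [0.0, -0.0, -1.0]]
wrist_force: [0.7, 0.1, 0.2]
opening: 0.0919
grasp_force: 0.0
```

```bash
python3 - <<'E'
from h import *
st();go(.455,.3585,.30,4.4)
p=ctrl.read_camera("wrist"); save(p,"w2.png")
print("cam",np.round(-np.array(p["R"]).T@p["t"],3))
for n,z in dict(keeper_a=.113,cover_grip=.13,catch_a=.1).items():
    for r in ctrl.place_of(p,n)[:3]:
        w=world(p,r["location"],z) ; d=world(p,r["location"])
        print(n,round(r["p"],2),np.round(r["location"]),None if w is None else np.round(w,4),None if d is None else np.round(d,4))
E
```

```text
t 2.3833 tcp [0.4391 0.3704 0.3001] F [0.7 0.1 0.2] open 0.09187170679964288 gf 0.0
GO dx dy dz [-0.103  0.083  0.001] spin 0.0532 rows 1.3 yaw now 14.0 q6 26.0
cam [0.423 0.436 0.471]
keeper_a 0.88 [456. 250.] [0.5545 0.363  0.113 ] [0.5542 0.3631 0.1136]
keeper_a 0.87 [241. 207.] [0.363  0.3554 0.113 ] [0.3631 0.3556 0.1135]
cover_grip 0.83 [351. 229.] [0.4581 0.3635 0.13  ] [0.4568 0.3661 0.1424]
catch_a 0.95 [448. 245.] [0.5508 0.3636 0.1   ] [0.5464 0.3661 0.1129]
catch_a 0.84 [248. 203.] [0.3659 0.3575 0.1   ] [0.3679 0.3602 0.113 ]
```

View pics/w2.png

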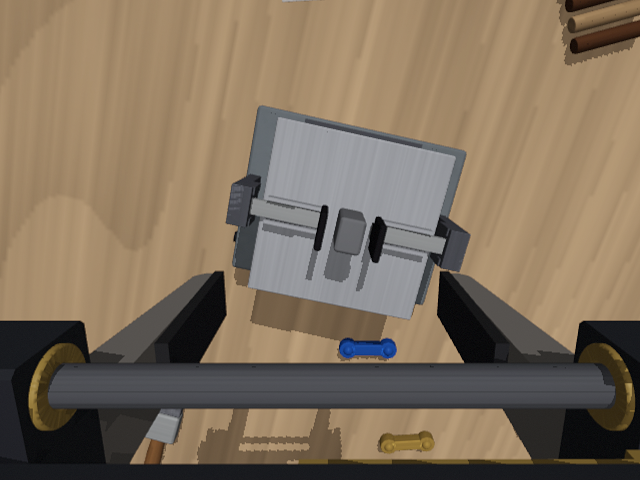

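```bash
cat >> h.py <<'E'
def cloud(p):
    K=p["intrinsics"];R=np.array(p["R"]);t=np.array(p["t"]);D=p["depth"]
    v,u=np.mgrid[0:480,0:640]; P=np.stack([(u-K[0,2])/K[0,0]*D,(v-K[1,2])/K[1,1]*D,D],-1)
    W=(P-t)@R; W[D<=0]=np.nan; return W
E
python3 - <<'E'
from h import *
p=ctrl.read_camera("wrist"); W=cloud(p)
for a,b in ((.09,.101),(.134,.152)):
    m=(W[...,2]>a)&(W[...,2]<b)&(abs(W[...,0]-.457)<.11)&(abs(W[...,1]-.36)<.11)
    m=cv2.morphologyEx(m.astype(np.uint8),cv2.MORPH_OPEN,np.ones((3,3)))>0
    print(np.median(W[m][:,2]),m.sum(),cv2.minAreaRect((W[m][:,:2]*1000).astype(np.float32)))
go(.458,.361,.20,2.5)
E
```

```text
0.09641992790501636 24852 ((458.2191162109375, 359.76312255859375), (182.1847381591797, 159.8339385986328), 1.7456307411193848)
0.14277650447745083 1674 ((457.10955810546875, 359.7198486328125), (54.128536224365234, 32.00480270385742), 1.6217670440673828)
GO dx dy dz [-0.096  0.107  0.667] spin 0.0674 rows 2.5 yaw now 14.6 q6 25.4
```

Request:
send_rows(
  motion=[
    {"dx":-0.09,"dy":0.105,"dz":0.66,"spin":0.0715},
    {"dx":-0.09,"dy":0.105,"dz":0.66,"spin":0.0715},
    {"dx":-0.09,"dy":0.105,"dz":0.66,"spin":0.0715},
    {"dx":-0.09,"dy":0.105,"dz":0.66,"spin":0.0715},
    {"dx":-0.09,"dy":0.105,"dz":0.66,"spin":0.0715},
  ],
)

```text
clock: 3.05
eef_pos: [0.4571, 0.3615, 0.2007]
tcp_rot: [[-0.029, 1.0, -0.001], [1.0, 0.029, -0.001], [-0.001, -0.001, -1.0]]
wrist_force: [0.1, -0.1, -0.4]
opening: 0.0914
grasp_force: 0.0
```

```bash
python3 -c "
from h import *
st();go(.4575,.3597,.111,1.7)"
```

```text
t 3.05 tcp [0.4571 0.3615 0.2007] F [ 0.1 -0.1 -0.4] open 0.09143672954023306 gf 0.0
GO dx dy dz [-0.012  0.003  0.598] spin -0.0002 rows 2.2 yaw now 1.7 q6 36.5
```

Request:
send_rows(
  motion=[
    {"dx":-0.012,"dy":0,"dz":0.3,"spin":0},
    {"dx":-0.012,"dy":0,"dz":0.45,"spin":0},
    {"dx":-0.012,"dy":0,"dz":0.595,"spin":0},
    {"dx":-0.012,"dy":0,"dz":0.595,"spin":0},
    {"dx":-0.012,"dy":0,"dz":0.595,"spin":0},
    {"dx":-0.012,"dy":0,"dz":0.595,"spin":0},
  ],
)

```text
clock: 3.55
eef_pos: [0.4587, 0.3612, 0.1143]
tcp_rot: [[-0.028, 1.0, 0.003], [1.0, 0.028, 0.002], [0.002, 0.003, -1.0]]
wrist_force: [0.8, -0.1, 0.3]
opening: 0.0917
grasp_force: 0.0
```

Request:
send_rows(
  gripper=-1,
  newtons=35,
  motion=[
    {"dx":0,"dy":0,"dz":0,"spin":0},
    {"dx":0,"dy":0,"dz":0,"spin":0},
    {"dx":0,"dy":0,"dz":0,"spin":0},
    {"dx":0,"dy":0,"dz":0,"spin":0},
    {"dx":0,"dy":0,"dz":0,"spin":0},
    {"dx":0,"dy":0,"dz":0,"spin":0},
    {"dx":0,"dy":0,"dz":0,"spin":0},
    {"dx":0,"dy":0,"dz":0,"spin":0},
  ],
)

```text
clock: 4.22
eef_pos: [0.4576, 0.3599, 0.112]
tcp_rot: [[-0.026, 1.0, 0.0], [1.0, 0.026, 0.0], [0.0, 0.0, -1.0]]
wrist_force: [-0.4, -0.3, 2.4]
opening: 0.0409
grasp_force: 5.1
```

Request:
send_rows(
  motion=[
    {"dx":0,"dy":0,"dz":0,"spin":0},
    {"dx":0,"dy":0,"dz":0,"spin":0},
    {"dx":0,"dy":0,"dz":0,"spin":0},
    {"dx":0,"dy":0,"dz":0,"spin":0},
  ],
)

```text
clock: 4.55
eef_pos: [0.4574, 0.3599, 0.1122]
tcp_rot: [[-0.026, 1.0, -0.0], [1.0, 0.026, -0.0], [-0.0, -0.0, -1.0]]
wrist_force: [-1.2, 0.1, 5.6]
opening: 0.0372
grasp_force: 35.0
```

Request:
send_rows(
  motion=[
    {"dx":0,"dy":0,"dz":-0.1,"spin":0},
    {"dx":0,"dy":0,"dz":-0.25,"spin":0},
    {"dx":0,"dy":0,"dz":-0.4,"spin":0},
    {"dx":0,"dy":0,"dz":-0.6,"spin":0},
    {"dx":0,"dy":0,"dz":-0.6,"spin":0},
    {"dx":0,"dy":0,"dz":-0.6,"spin":0},
    {"dx":0,"dy":0,"dz":-0.6,"spin":0},
  ],
)

```text
clock: 5.13
eef_pos: [0.4568, 0.3593, 0.2005]
tcp_rot: [[-0.026, 1.0, -0.001], [1.0, 0.026, -0.001], [-0.001, -0.001, -1.0]]
wrist_force: [0.1, 0.7, -3.6]
opening: 0.0368
grasp_force: 35.0
```

```bash
python3 -c "
from h import *
st();p=ctrl.read_camera('scene');save(p,'s3.png',(400,180,240,200),2.5);go(.68,.40,.20,1.7)"
```

```text
t 5.1333 tcp [0.4568 0.3593 0.2005] F [ 0.1  0.7 -3.6] open 0.03681360795100699 gf 34.9782532453537
GO dx dy dz [ 0.233  1.496 -0.003] spin -0.0011 rows 5.4 yaw now 1.5 q6 36.5
```

View pics/s3.png

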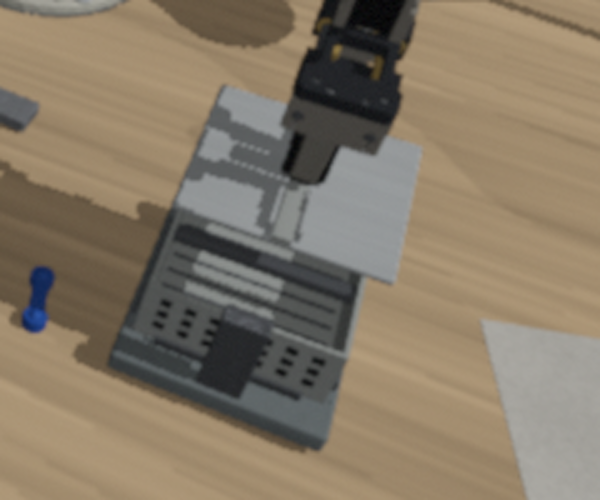

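The cover hangs level from the gripper, clear of both keepers, and the open basket stays on the stand. I'll carry the cover to the free bench beyond the stand.

Request:
send_rows(
  motion=[
    {"dx":0.02,"dy":0.1,"dz":0,"spin":0},
    {"dx":0.05,"dy":0.28,"dz":0,"spin":0},
    {"dx":0.08,"dy":0.48,"dz":0,"spin":0},
    {"dx":0.12,"dy":0.7,"dz":0,"spin":0},
    {"dx":0.12,"dy":0.85,"dz":0,"spin":0},
    {"dx":0.12,"dy":0.9,"dz":0,"spin":0},
    {"dx":0.12,"dy":0.9,"dz":0,"spin":0},
  ],
)

```text
clock: 5.77
eef_pos: [0.5926, 0.3806, 0.1992]
tcp_rot: [[-0.025, 1.0, -0.002], [1.0, 0.025, -0.002], [-0.002, -0.002, -1.0]]
wrist_force: [-1.0, 0.5, -3.3]
opening: 0.0365
grasp_force: 35.0
```

Request:
send_rows(
  motion=[
    {"dx":0.02,"dy":0.1,"dz":0,"spin":0},
    {"dx":0.05,"dy":0.28,"dz":0.1,"spin":0},
    {"dx":0.08,"dy":0.45,"dz":0.25,"spin":0},
    {"dx":0.11,"dy":0.6,"dz":0.4,"spin":0},
    {"dx":0.11,"dy":0.6,"dz":0.55,"spin":0},
    {"dx":0.11,"dy":0.6,"dz":0.7,"spin":0},
    {"dx":0.11,"dy":0.6,"dz":0.8,"spin":0},
    {"dx":0.11,"dy":0.6,"dz":0.8,"spin":0},
  ],
)

```text
clock: 6.43
eef_pos: [0.6776, 0.3988, 0.0766]
tcp_rot: [[-0.027, 1.0, -0.007], [1.0, 0.027, -0.004], [-0.004, -0.008, -1.0]]
wrist_force: [-0.9, -1.1, -4.0]
opening: 0.0366
grasp_force: 35.0
```

```bash
python3 -c "
from h import *
st();go(.68,.40,.022,1.7)"
```

```text
t 6.4333 tcp [0.6776 0.3988 0.0766] F [-0.9 -1.1 -4. ] open 0.036623445143559336 gf 34.97797071933746
GO dx dy dz [0.009 0.019 0.364] spin -0.0009 rows 1.3 yaw now 1.5 q6 28.8
```

Request:
send_rows(
  motion=[
    {"dx":0,"dy":0,"dz":0.12,"spin":0},
    {"dx":0,"dy":0,"dz":0.24,"spin":0},
    {"dx":0,"dy":0,"dz":0.32,"spin":0},
    {"dx":0,"dy":0,"dz":0.35,"spin":0},
    {"dx":0,"dy":0,"dz":0.36,"spin":0},
    {"dx":0,"dy":0,"dz":0.36,"spin":0},
    {"dx":0,"dy":0,"dz":0.36,"spin":0},
  ],
)

```text
clock: 7.02
eef_pos: [0.6821, 0.4007, 0.0292]
tcp_rot: [[-0.026, 1.0, 0.001], [1.0, 0.026, 0.001], [0.001, 0.001, -1.0]]
wrist_force: [-0.9, -0.2, -3.3]
opening: 0.0366
grasp_force: 35.0
```

Request:
send_rows(
  motion=[
    {"dx":0,"dy":0,"dz":0.02,"spin":0},
    {"dx":0,"dy":0,"dz":0.035,"spin":0},
    {"dx":0,"dy":0,"dz":0.042,"spin":0},
    {"dx":0,"dy":0,"dz":0.042,"spin":0},
    {"dx":0,"dy":0,"dz":0.042,"spin":0},
  ],
)

```text
clock: 7.43
eef_pos: [0.6817, 0.4004, 0.0223]
tcp_rot: [[-0.026, 1.0, 0.0], [1.0, 0.026, 0.0], [0.0, 0.0, -1.0]]
wrist_force: [-1.4, -0.1, 2.8]
opening: 0.0364
grasp_force: 35.0
```

Contact (the force sign flipped). I'll open and rise, then head for the basket handle.

Request:
send_rows(
  gripper=1,
  motion=[
    {"dx":0,"dy":0,"dz":0,"spin":0},
    {"dx":0,"dy":0,"dz":0,"spin":0},
    {"dx":0,"dy":0,"dz":0,"spin":0},
    {"dx":0,"dy":0,"dz":0,"spin":0},
    {"dx":0,"dy":0,"dz":0,"spin":0},
    {"dx":0,"dy":0,"dz":0,"spin":0},
  ],
)

```text
clock: 7.93
eef_pos: [0.6814, 0.4003, 0.0213]
tcp_rot: [[-0.026, 1.0, -0.0], [1.0, 0.026, -0.0], [-0.0, -0.0, -1.0]]
wrist_force: [0.0, 0.4, 0.6]
opening: 0.0751
grasp_force: 0.0
```

Request:
send_rows(
  motion=[
    {"dx":0,"dy":0,"dz":-0.4,"spin":0},
    {"dx":0,"dy":0,"dz":-0.8,"spin":0},
    {"dx":0,"dy":0,"dz":-1,"spin":0},
    {"dx":0,"dy":0,"dz":-1,"spin":0},
    {"dx":0,"dy":0,"dz":-1,"spin":0},
    {"dx":0,"dy":0,"dz":-1,"spin":0},
  ],
)

```text
clock: 8.43
eef_pos: [0.6824, 0.4009, 0.1738]
tcp_rot: [[-0.026, 1.0, 0.003], [1.0, 0.026, 0.002], [0.002, 0.003, -1.0]]
wrist_force: [-0.2, -1.0, -1.6]
opening: 0.092
grasp_force: 0.0
```

Request:
send_rows(
  motion=[
    {"dx":-0.2,"dy":-0.9,"dz":-0.5,"spin":0},
    {"dx":-0.2,"dy":-0.9,"dz":-0.5,"spin":0},
    {"dx":-0.2,"dy":-0.9,"dz":-0.5,"spin":0},
    {"dx":-0.2,"dy":-0.9,"dz":-0.5,"spin":0},
    {"dx":-0.2,"dy":-0.9,"dz":-0.5,"spin":0},
    {"dx":-0.2,"dy":-0.9,"dz":-0.5,"spin":0},
  ],
)

```text
clock: 8.93
eef_pos: [0.5462, 0.3666, 0.2461]
tcp_rot: [[-0.027, 1.0, -0.0], [1.0, 0.027, -0.0], [-0.0, -0.0, -1.0]]
wrist_force: [0.3, -0.0, -0.5]
opening: 0.0916
grasp_force: 0.0
```

```bash
python3 - <<'E'
from h import *
st()
p=ctrl.read_camera("top"); save(p,"t4.png"); go(.4575,.3597,.2,1.7)
for n,z in dict(basket_handle=.08,casting0_mid=.007,cover_grip=.04,grate_top=.015,valve_grip=.072).items():
    for r in ctrl.place_of(p,n)[:6]: print(n,round(r["p"],2),np.round(r["location"]),np.round(world(p,r["location"],z),4))
W=cloud(p); C=p["color"].astype(int)
def rect(a,b,cx,cy,hw,lab):
    m=(W[...,2]>a)&(W[...,2]<b)&(abs(W[...,0]-cx)<hw)&(abs(W[...,1]-cy)<hw)
    m=cv2.morphologyEx(m.astype(np.uint8),cv2.MORPH_OPEN,np.ones((3,3)))>0
    print(lab,m.sum(),cv2.minAreaRect((W[m][:,:2]*1000).astype(np.float32)) if m.sum()>9 else None)
rect(.008,.03,.474,-.325,.15,"grate"); rect(.068,.095,.645,-.30,.06,"valve"); rect(.0,.012,.68,.40,.12,"cover"); rect(.07,.1,.4575,.36,.085,"basket")
E
```

```text
t 8.9333 tcp [0.5462 0.3666 0.2461] F [ 0.3 -0.  -0.5] open 0.0915941110038201 gf 0.0
GO dx dy dz [-0.03  -0.597  0.303] spin -0.0009 rows 2.4 yaw now 1.5 q6 32.2
basket_handle 0.79 [138. 317.] [0.4536 0.3567 0.08  ]
casting0_mid 0.71 [338. 231.] [ 0.6032 -0.0803  0.007 ]
cover_grip 0.65 [120. 220.] [0.6766 0.3981 0.04  ]
cover_grip 0.33 [129. 263.] [0.5779 0.3828 0.04  ]
grate_top 0.78 [454. 273.] [ 0.4773 -0.3224  0.015 ]
valve_grip 0.79 [439. 192.] [ 0.6497 -0.3046  0.072 ]
grate 6439 ((497.73834228515625, -322.61517333984375), (256.2126159667969, 222.69654846191406), 7.434978008270264)
valve 243 ((647.6151123046875, -301.3704833984375), (14.406725883483887, 78.448974609375), 23.87235450744629)
cover 3532 ((697.4930419921875, 404.28167724609375), (198.4398651123047, 169.43409729003906), 3.0789453983306885)
basket 1076 ((456.96234130859375, 349.6844482421875), (156.94107055664062, 136.47727966308594), 1.782078742980957)
```

View pics/t4.png

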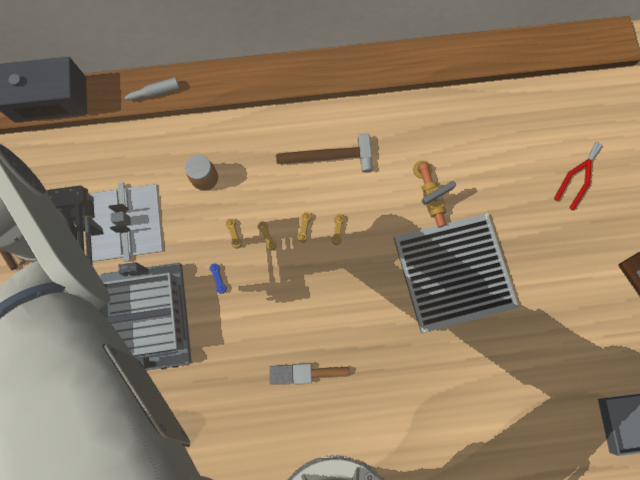

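The cover lies flat, right way up (120,220), and the basket handle runs left-right at row 317. Four brass castings are at rows 227-236, and the blue one is at (218,279).

Request:
send_rows(
  gripper=0.15,
  motion=[
    {"dx":-0.03,"dy":-0.59,"dz":0.3,"spin":-0.001},
    {"dx":-0.03,"dy":-0.59,"dz":0.5,"spin":-0.001},
    {"dx":-0.03,"dy":-0.59,"dz":0.5,"spin":-0.001},
    {"dx":-0.03,"dy":-0.59,"dz":0.5,"spin":-0.001},
    {"dx":-0.03,"dy":-0.59,"dz":0.5,"spin":-0.001},
    {"dx":-0.03,"dy":-0.59,"dz":0.5,"spin":-0.001},
  ],
)

```text
clock: 9.73
eef_pos: [0.4604, 0.3606, 0.1721]
tcp_rot: [[-0.03, 1.0, 0.001], [1.0, 0.03, 0.001], [0.001, 0.001, -1.0]]
wrist_force: [0.3, -0.2, 0.6]
opening: 0.0541
grasp_force: 0.0
```

```bash
python3 -c "
from h import *
st();go(.457,.3597,.061,1.7)"
```

```text
t 9.7333 tcp [0.4604 0.3606 0.1721] F [ 0.3 -0.2  0.6] open 0.05405856044574288 gf 0.0
GO dx dy dz [-0.006 -0.024  0.74 ] spin -0.0 rows 2.7 yaw now 1.7 q6 36.2
```

Request:
send_rows(
  motion=[
    {"dx":-0.006,"dy":-0.02,"dz":0.25,"spin":0},
    {"dx":-0.006,"dy":-0.02,"dz":0.5,"spin":0},
    {"dx":-0.006,"dy":-0.02,"dz":0.65,"spin":0},
    {"dx":-0.006,"dy":-0.02,"dz":0.73,"spin":0},
    {"dx":-0.006,"dy":-0.02,"dz":0.73,"spin":0},
    {"dx":-0.006,"dy":-0.02,"dz":0.73,"spin":0},
    {"dx":-0.006,"dy":-0.02,"dz":0.73,"spin":0},
  ],
)

```text
clock: 10.32
eef_pos: [0.4578, 0.36, 0.0638]
tcp_rot: [[-0.029, 1.0, 0.002], [1.0, 0.029, 0.002], [0.002, 0.002, -1.0]]
wrist_force: [0.9, 0.1, 0.3]
opening: 0.0529
grasp_force: 0.0
```

Request:
send_rows(
  gripper=-1,
  newtons=45,
  motion=[
    {"dx":0,"dy":0,"dz":0,"spin":0},
    {"dx":0,"dy":0,"dz":0,"spin":0},
    {"dx":0,"dy":0,"dz":0,"spin":0},
    {"dx":0,"dy":0,"dz":0,"spin":0},
    {"dx":0,"dy":0,"dz":0,"spin":0},
    {"dx":0,"dy":0,"dz":0,"spin":0},
    {"dx":0,"dy":0,"dz":0,"spin":0},
    {"dx":0,"dy":0,"dz":0,"spin":0},
  ],
)

```text
clock: 10.98
eef_pos: [0.4563, 0.3591, 0.0623]
tcp_rot: [[-0.03, 1.0, 0.0], [1.0, 0.03, 0.0], [0.0, 0.0, -1.0]]
wrist_force: [0.8, 0.4, 2.0]
opening: 0.0135
grasp_force: 45.0
```

Request:
send_rows(
  motion=[
    {"dx":0,"dy":0,"dz":-0.08,"spin":0},
    {"dx":0,"dy":0,"dz":-0.2,"spin":0},
    {"dx":0,"dy":0,"dz":-0.4,"spin":0},
    {"dx":0,"dy":0,"dz":-0.65,"spin":0},
    {"dx":0,"dy":0,"dz":-0.9,"spin":0},
    {"dx":0,"dy":0,"dz":-0.95,"spin":0},
    {"dx":0,"dy":0,"dz":-0.95,"spin":0},
  ],
)

```text
clock: 11.57
eef_pos: [0.4572, 0.3599, 0.2077]
tcp_rot: [[-0.03, 1.0, 0.004], [1.0, 0.03, 0.003], [0.003, 0.004, -1.0]]
wrist_force: [0.1, -0.2, -4.4]
opening: 0.0134
grasp_force: 45.0
```

```bash
python3 - <<'E'
from h import *
st()
p=ctrl.read_camera("top"); W=cloud(p)
hsv=cv2.cvtColor(p["color"],cv2.COLOR_RGB2HSV)
m=((hsv[...,1]<60)&(W[...,2]<.04)&(W[...,1]<-.17)&(W[...,1]>-.48)&(W[...,0]>.3)&(W[...,0]<.65)).astype(np.uint8)
n,l,s,_=cv2.connectedComponentsWithStats(cv2.morphologyEx(m,cv2.MORPH_CLOSE,np.ones((7,7))))
k=1+np.argmax(s[1:,4]); q=np.argwhere(l==k)
P=np.array([world(p,(u,v),.015)[:2] for v,u in q])*1000
print(len(q),cv2.minAreaRect(P.astype(np.float32)),np.nanmedian(W[l==k][:,2]))
go(.475,-.324,.22,13)
E
```

```text
t 11.5667 tcp [0.4572 0.3599 0.2077] F [ 0.1 -0.2 -4.4] open 0.01342867441988661 gf 44.99859631061554
9951 ((480.0111999511719, -324.0489196777344), (221.35731506347656, 223.52902221679688), 7.571905136108398) 0.011260800943848605
GO dx dy dz [-4.555 -0.008 -0.103] spin -0.0628 rows 16.4 yaw now 1.7 q6 36.4
```

Request:
send_rows(
  motion=[
    {"dx":-0.05,"dy":0,"dz":-0.05,"spin":0},
    {"dx":-0.15,"dy":0,"dz":-0.08,"spin":0},
    {"dx":-0.3,"dy":0,"dz":-0.1,"spin":0},
    {"dx":-0.48,"dy":0,"dz":-0.1,"spin":0},
    {"dx":-0.66,"dy":0,"dz":-0.1,"spin":0},
    {"dx":-0.83,"dy":0,"dz":-0.1,"spin":0},
    {"dx":-1,"dy":0,"dz":-0.1,"spin":0},
  ],
)

```text
clock: 12.2
eef_pos: [0.4591, 0.2062, 0.2182]
tcp_rot: [[-0.029, 1.0, -0.003], [1.0, 0.029, -0.002], [-0.002, -0.003, -1.0]]
wrist_force: [0.0, -0.5, -4.0]
opening: 0.0133
grasp_force: 45.0
```

Request:
send_rows(
  motion=[
    {"dx":-0.2,"dy":0,"dz":0,"spin":0},
    {"dx":-0.4,"dy":0,"dz":0,"spin":0},
    {"dx":-0.6,"dy":0,"dz":0,"spin":0},
    {"dx":-0.8,"dy":0,"dz":0,"spin":0},
    {"dx":-1,"dy":0,"dz":0,"spin":0},
  ],
)

```text
clock: 12.62
eef_pos: [0.4631, 0.0565, 0.2184]
tcp_rot: [[-0.029, 1.0, -0.003], [1.0, 0.029, -0.001], [-0.001, -0.003, -1.0]]
wrist_force: [0.2, -0.1, -4.3]
opening: 0.0134
grasp_force: 45.0
```

Request:
send_rows(
  motion=[
    {"dx":-0.2,"dy":0,"dz":0,"spin":0},
    {"dx":-0.4,"dy":0,"dz":0,"spin":0},
    {"dx":-0.6,"dy":0,"dz":0,"spin":0},
    {"dx":-0.8,"dy":0,"dz":0,"spin":0},
    {"dx":-1,"dy":0,"dz":0,"spin":0},
  ],
)

```text
clock: 13.03
eef_pos: [0.4672, -0.093, 0.2184]
tcp_rot: [[-0.029, 1.0, -0.003], [1.0, 0.029, 0.0], [0.0, -0.003, -1.0]]
wrist_force: [0.2, 0.8, -3.7]
opening: 0.0136
grasp_force: 45.0
```

Request:
send_rows(
  motion=[
    {"dx":-0.2,"dy":0,"dz":0,"spin":0},
    {"dx":-0.4,"dy":0,"dz":0,"spin":0},
    {"dx":-0.6,"dy":0,"dz":0,"spin":0},
    {"dx":-0.8,"dy":0,"dz":0,"spin":0},
    {"dx":-0.92,"dy":0,"dz":0,"spin":0},
    {"dx":-1,"dy":0,"dz":0,"spin":0},
  ],
)

```text
clock: 13.53
eef_pos: [0.4718, -0.2431, 0.2183]
tcp_rot: [[-0.028, 1.0, -0.003], [1.0, 0.028, 0.001], [0.001, -0.003, -1.0]]
wrist_force: [0.3, -0.5, -4.9]
opening: 0.0136
grasp_force: 45.0
```

```bash
python3 -c "
from h import *
st();go(.48,-.324,.1,7.6)"
```

```text
t 13.5333 tcp [ 0.4718 -0.2431  0.2183] F [ 0.3 -0.5 -4.9] open 0.013628647948041491 gf 44.998739361763
GO dx dy dz [-0.541  0.042  0.788] spin -0.0335 rows 3.4 yaw now 1.6 q6 -29.0
```

Request:
send_rows(
  motion=[
    {"dx":-0.2,"dy":0.02,"dz":0.05,"spin":-0.01},
    {"dx":-0.4,"dy":0.04,"dz":0.15,"spin":-0.025},
    {"dx":-0.53,"dy":0.042,"dz":0.3,"spin":-0.0335},
    {"dx":-0.54,"dy":0.042,"dz":0.5,"spin":-0.0335},
    {"dx":-0.54,"dy":0.042,"dz":0.7,"spin":-0.0335},
    {"dx":-0.54,"dy":0.042,"dz":0.85,"spin":-0.0335},
    {"dx":-0.54,"dy":0.042,"dz":0.95,"spin":-0.0335},
    {"dx":-0.54,"dy":0.042,"dz":0.95,"spin":-0.0335},
  ],
)

```text
clock: 14.2
eef_pos: [0.4789, -0.3197, 0.0729]
tcp_rot: [[-0.134, 0.991, -0.007], [0.991, 0.134, 0.004], [0.005, -0.006, -1.0]]
wrist_force: [-0.6, 1.0, -4.2]
opening: 0.0138
grasp_force: 45.0
```

```bash
python3 -c "
from h import *
st();go(.48,-.324,.0470,7.6)"
```

```text
t 14.2 tcp [ 0.4789 -0.3197  0.0729] F [-0.6  1.  -4.2] open 0.01376462198989721 gf 44.99866604804993
GO dx dy dz [-0.031  0.004  0.172] spin 0.0006 rows 0.6 yaw now 7.7 q6 -41.6
```

Request:
send_rows(
  motion=[
    {"dx":0,"dy":0,"dz":0.07,"spin":0},
    {"dx":0,"dy":0,"dz":0.13,"spin":0},
    {"dx":0,"dy":0,"dz":0.16,"spin":0},
    {"dx":0,"dy":0,"dz":0.18,"spin":0},
    {"dx":0,"dy":0,"dz":0.195,"spin":0},
    {"dx":0,"dy":0,"dz":0.195,"spin":0},
    {"dx":0,"dy":0,"dz":0.195,"spin":0},
  ],
)

```text
clock: 14.78
eef_pos: [0.4826, -0.3217, 0.0481]
tcp_rot: [[-0.134, 0.991, 0.0], [0.991, 0.134, -0.0], [-0.0, 0.0, -1.0]]
wrist_force: [0.7, 0.8, -4.1]
opening: 0.0134
grasp_force: 45.0
```

Request:
send_rows(
  motion=[
    {"dx":0,"dy":0,"dz":0.008,"spin":0},
    {"dx":0,"dy":0,"dz":0.014,"spin":0},
    {"dx":0,"dy":0,"dz":0.014,"spin":0},
    {"dx":0,"dy":0,"dz":0.014,"spin":0},
  ],
)

```text
clock: 15.12
eef_pos: [0.4828, -0.3219, 0.0473]
tcp_rot: [[-0.134, 0.991, 0.001], [0.991, 0.134, -0.001], [-0.001, 0.001, -1.0]]
wrist_force: [-3.3, 2.4, 10.0]
opening: 0.0135
grasp_force: 45.0
```

Request:
send_rows(
  gripper=0.15,
  motion=[
    {"dx":0,"dy":0,"dz":0,"spin":0},
    {"dx":0,"dy":0,"dz":0,"spin":0},
    {"dx":0,"dy":0,"dz":0,"spin":0},
    {"dx":0,"dy":0,"dz":0,"spin":0},
    {"dx":0,"dy":0,"dz":-0.03,"spin":0},
    {"dx":0,"dy":0,"dz":-0.5,"spin":0},
    {"dx":0,"dy":0,"dz":-1,"spin":0},
    {"dx":0,"dy":0,"dz":-1,"spin":0},
  ],
)

```text
clock: 15.78
eef_pos: [0.4818, -0.3212, 0.1764]
tcp_rot: [[-0.134, 0.991, -0.001], [0.991, 0.134, 0.001], [0.001, -0.001, -1.0]]
wrist_force: [0.9, -0.4, -0.1]
opening: 0.053
grasp_force: 0.0
```

```bash
python3 -c "
from h import *
st();go(.60,.02,.32,1.7)"
```

```text
t 15.7833 tcp [ 0.4818 -0.3212  0.1764] F [ 0.9 -0.4 -0.1] open 0.05303792079345915 gf 0.0
GO dx dy dz [ 2.149  1.085 -0.956] spin 0.0335 rows 9.3 yaw now 7.7 q6 -41.6
```

Request:
send_rows(
  motion=[
    {"dx":0.2,"dy":0.1,"dz":-0.3,"spin":0},
    {"dx":0.5,"dy":0.25,"dz":-0.6,"spin":0},
    {"dx":0.8,"dy":0.4,"dz":-0.9,"spin":0},
    {"dx":1,"dy":0.5,"dz":-0.9,"spin":0},
    {"dx":1,"dy":0.5,"dz":-0.9,"spin":0},
  ],
)

```text
clock: 16.2
eef_pos: [0.534, -0.1701, 0.3076]
tcp_rot: [[-0.133, 0.991, 0.002], [0.991, 0.133, -0.001], [-0.001, 0.002, -1.0]]
wrist_force: [0.7, -0.2, -0.2]
opening: 0.0528
grasp_force: 0.0
```

Request:
send_rows(
  motion=[
    {"dx":1,"dy":0.58,"dz":0,"spin":0},
    {"dx":1,"dy":0.58,"dz":0,"spin":0},
    {"dx":1,"dy":0.58,"dz":0,"spin":0},
    {"dx":1,"dy":0.58,"dz":0,"spin":0},
    {"dx":1,"dy":0.58,"dz":0,"spin":0},
    {"dx":1,"dy":0.58,"dz":0,"spin":0},
  ],
)

```text
clock: 16.7
eef_pos: [0.6003, -0.0085, 0.3053]
tcp_rot: [[-0.138, 0.99, -0.0], [0.99, 0.138, 0.0], [0.0, -0.0, -1.0]]
wrist_force: [-0.3, -0.0, -0.4]
opening: 0.0528
grasp_force: 0.0
```

```bash
cat >> h.py <<'E'
def castings(p,zmid=.012):
    hsv=cv2.cvtColor(p["color"],cv2.COLOR_RGB2HSV); W=cloud(p)
    m=((W[...,2]>.006)&(W[...,2]<.03)).astype(np.uint8)
    m=cv2.morphologyEx(m,cv2.MORPH_OPEN,np.ones((3,3))); out=[]
    n,l,s,c=cv2.connectedComponentsWithStats(m)
    for k in range(1,n):
        P=W[l==k]
        if s[k,4]<60: continue
        r=cv2.minAreaRect((P[:,:2]*1000).astype(np.float32)); L,S=max(r[1]),min(r[1])
        if not(45<L<85 and 12<S<40): continue
        # axis by PCA on xy
        _,_,V=np.linalg.svd(P[:,:2]-P[:,:2].mean(0),full_matrices=False); a=np.degrees(np.arctan2(V[0,1],V[0,0]))%180
        h=np.median(hsv[l==k],axis=0); a2=(r[2]+(90 if r[1][1]>r[1][0] else 0))%180
        print("obj px",np.round(c[k]),"ctr",np.round(r[0],1),"LxS",round(L),round(S),"axis",round(a,1),round(a2,1),"hsv",h,"z",round(np.nanmax(P[:,2]),3))
E
python3 - <<'E'
from h import *
st()
p=ctrl.read_camera("wrist"); save(p,"w5.png"); castings(p)
for r in ctrl.place_of(p,"casting0_mid"): print(round(r["p"],2),np.round(r["location"]),np.round(world(p,r["location"],.007),4))
p=ctrl.read_camera("top");castings(p)
E
```

```text
t 16.7 tcp [ 0.6003 -0.0085  0.3053] F [-0.3 -0.  -0.4] open 0.05281483569441142 gf 0.0
obj px [506.  19.] ctr [752.7 189.2] LxS 49 12 axis 143.9 148.4 hsv [ 14. 198.  45.] z 0.03
obj px [378.  39.] ctr [625.4 155.5] LxS 69 22 axis 12.0 11.8 hsv [ 20. 160. 151.] z 0.02
obj px [353. 112.] ctr [610.9  81.1] LxS 69 21 axis 18.0 17.9 hsv [ 20. 159. 152.] z 0.02
obj px [350. 192.] ctr [621.   -3.8] LxS 69 22 axis 162.3 162.1 hsv [ 20. 159. 149.] z 0.02
obj px [329. 255.] ctr [607.1 -79.1] LxS 69 22 axis 165.2 165.3 hsv [ 20. 160. 148.] z 0.02
0.86 [329. 256.] [ 0.6081 -0.081   0.007 ]
obj px [610.  32.] ctr [1013.6 -793. ] LxS 68 35 axis 122.5 121.9 hsv [ 14. 149. 128.] z 0.03
obj px [424. 172.] ctr [ 714.4 -292.8] LxS 47 22 axis 10.2 11.8 hsv [ 10. 146. 161.] z 0.03
obj px [121. 195.] ctr [745.  405.8] LxS 56 30 axis 6.9 4.1 hsv [ 70.   6. 153.] z 0.021
obj px [233. 233.] ctr [624.8 156.7] LxS 69 21 axis 11.7 13.2 hsv [ 20. 142. 161.] z 0.02
obj px [ 37. 235.] ctr [669.8 593.7] LxS 72 17 axis 27.5 30.0 hsv [ 14. 113.  87.] z 0.022
obj px [ 30. 240.] ctr [660.7 611.6] LxS 69 16 axis 28.2 29.3 hsv [ 17. 108. 145.] z 0.022
obj px [125. 244.] ctr [623.9 402.1] LxS 70 33 axis 1.6 179.5 hsv [ 80.   8. 151.] z 0.029
obj px [ 21. 245.] ctr [652.7 629.9] LxS 74 16 axis 27.5 29.9 hsv [ 14.  114.5  84.5] z 0.021
obj px [ 14. 250.] ctr [642.4 647.4] LxS 71 17 axis 27.6 26.9 hsv [ 17. 108. 142.] z 0.022
obj px [  7. 256.] ctr [631.6 664.3] LxS 70 16 axis 25.9 28.3 hsv [ 14. 112.  80.] z 0.021
obj px [217. 278.] ctr [525.6 199.2] LxS 70 21 axis 13.2 11.9 hsv [113. 149. 158.] z 0.021
```

View pics/w5.png

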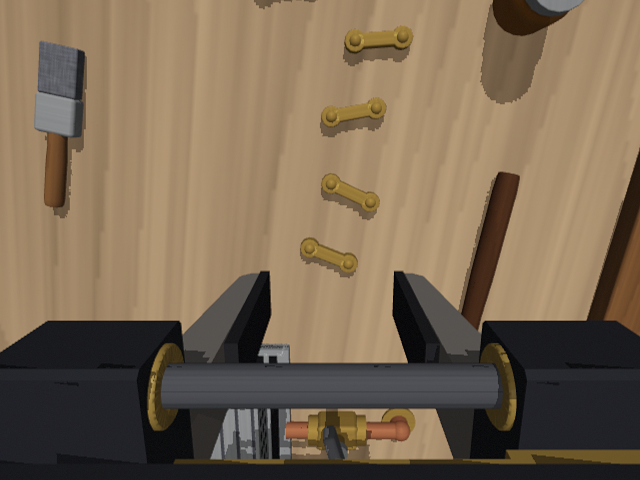

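```bash
cat >> h.py <<'E'
def plan(*wps):
    "successive calls from the present pose; each wp x,y,z,yaw"
    s=ctrl.observe(); R=np.array(s["tcp_rot"]); P=np.array(s["eef_pos"]); a=np.degrees(np.arctan2(R[1,1],R[0,1]))
    for w in wps:
        e=(w[3]-a+90)%180-90; D=np.array(w[:3])-P
        n=int(np.ceil(max(np.linalg.norm(D)/.14, abs(e)/50, 1)))
        for k in range(n):
            c,q=np.cos(np.radians(a)),np.sin(np.radians(a)); ty=np.array([c,q,0]); tx=np.array([-q,c,0])
            d=D/n/.15; print(f"{w}: dx {d@tx:.3f} dy {d@ty:.3f} dz {-d[2]:.3f} spin {-e/n/180:.4f} minrows {max(np.linalg.norm(D/n)/.0417,abs(e)/n/7.16):.1f}")
            a+=e/n
        P=np.array(w[:3])
E
python3 -c "
from h import *
plan((.607,-.079,.09,75.2),(.607,-.079,.003,75.2),(.607,-.079,.16,75.2),(.519,-.281,.16,7.7),(.517,-.281,.03,7.7))"
```

```text
(0.607, -0.079, 0.09, 75.2): dx -0.225 dy -0.004 dz 0.718 spin -0.1875 minrows 4.7
(0.607, -0.079, 0.09, 75.2): dx -0.184 dy -0.128 dz 0.718 spin -0.1875 minrows 4.7
(0.607, -0.079, 0.003, 75.2): dx 0.000 dy 0.000 dz 0.580 spin -0.0000 minrows 2.1
(0.607, -0.079, 0.16, 75.2): dx 0.000 dy 0.000 dz -0.523 spin -0.0000 minrows 1.9
(0.607, -0.079, 0.16, 75.2): dx 0.000 dy 0.000 dz -0.523 spin -0.0000 minrows 1.9
(0.519, -0.281, 0.16, 7.7): dx 0.112 dy -0.726 dz -0.000 spin 0.1875 minrows 4.7
(0.519, -0.281, 0.16, 7.7): dx -0.311 dy -0.666 dz -0.000 spin 0.1875 minrows 4.7
(0.517, -0.281, 0.03, 7.7): dx 0.002 dy -0.013 dz 0.867 spin -0.0000 minrows 3.1
```

Request:
send_rows(
  gripper=-0.13,
  motion=[
    {"dx":-0.225,"dy":0,"dz":0.72,"spin":-0.1875},
    {"dx":-0.225,"dy":0,"dz":0.72,"spin":-0.1875},
    {"dx":-0.225,"dy":0,"dz":0.72,"spin":-0.1875},
    {"dx":-0.225,"dy":0,"dz":0.72,"spin":-0.1875},
    {"dx":-0.225,"dy":0,"dz":0.72,"spin":-0.1875},
    {"dx":-0.225,"dy":0,"dz":0.72,"spin":-0.1875},
  ],
)

```text
clock: 17.35
eef_pos: [0.6034, -0.0465, 0.1968]
tcp_rot: [[-0.663, 0.748, -0.001], [0.748, 0.663, -0.0], [0.001, -0.001, -1.0]]
wrist_force: [-0.3, 0.3, 0.1]
opening: 0.04
grasp_force: 0.0
```

Request:
send_rows(
  motion=[
    {"dx":-0.185,"dy":-0.13,"dz":0.72,"spin":-0.1875},
    {"dx":-0.185,"dy":-0.13,"dz":0.72,"spin":-0.1875},
    {"dx":-0.185,"dy":-0.13,"dz":0.72,"spin":-0.1875},
    {"dx":-0.185,"dy":-0.13,"dz":0.72,"spin":-0.1875},
    {"dx":-0.185,"dy":-0.13,"dz":0.72,"spin":-0.1875},
    {"dx":-0.185,"dy":-0.13,"dz":0.72,"spin":-0.1875},
    {"dx":-0.185,"dy":-0.13,"dz":0.72,"spin":-0.1875},
    {"dx":-0.185,"dy":-0.13,"dz":0.72,"spin":-0.1875},
  ],
)

```text
clock: 18.02
eef_pos: [0.6084, -0.0787, 0.0902]
tcp_rot: [[-0.966, 0.26, 0.001], [0.26, 0.966, -0.0], [-0.001, 0.0, -1.0]]
wrist_force: [0.2, -0.1, 1.1]
opening: 0.04
grasp_force: 0.0
```

```bash
python3 - <<'E'
from h import *
st();p=ctrl.read_camera("wrist");castings(p);plan((.607,-.079,.003,75.2))
E
```

```text
t 18.0167 tcp [ 0.6084 -0.0787  0.0902] F [ 0.2 -0.1  1.1] open 0.039983069888049776 gf 0.0
obj px [591. 179.] ctr [610.9  80.3] LxS 70 22 axis 18.2 17.9 hsv [ 20. 158. 156.] z 0.02
obj px [454. 230.] ctr [620.   -4.9] LxS 69 22 axis 162.8 162.8 hsv [ 21. 157. 158.] z 0.02
obj px [329. 240.] ctr [606.6 -79.6] LxS 69 22 axis 165.4 165.2 hsv [ 21. 157. 159.] z 0.02
(0.607, -0.079, 0.003, 75.2): dx 0.008 dy -0.006 dz 0.581 spin -0.0012 minrows 2.1
```

Request:
send_rows(
  motion=[
    {"dx":0.01,"dy":-0.006,"dz":0.25,"spin":0},
    {"dx":0.01,"dy":-0.006,"dz":0.45,"spin":0},
    {"dx":0.01,"dy":-0.006,"dz":0.54,"spin":0},
    {"dx":0.01,"dy":-0.006,"dz":0.57,"spin":0},
    {"dx":0.01,"dy":-0.006,"dz":0.575,"spin":0},
    {"dx":0.01,"dy":-0.006,"dz":0.575,"spin":0},
  ],
)

```text
clock: 18.57
eef_pos: [0.6073, -0.0786, 0.0041]
tcp_rot: [[-0.967, 0.256, 0.001], [0.256, 0.967, -0.0], [-0.001, 0.0, -1.0]]
wrist_force: [0.1, -0.4, -0.5]
opening: 0.0402
grasp_force: 0.0
```

Request:
send_rows(
  gripper=-1,
  newtons=30,
  motion=[
    {"dx":0,"dy":0,"dz":0,"spin":0},
    {"dx":0,"dy":0,"dz":0,"spin":0},
    {"dx":0,"dy":0,"dz":0,"spin":0},
    {"dx":0,"dy":0,"dz":0,"spin":0},
    {"dx":0,"dy":0,"dz":0,"spin":0},
    {"dx":0,"dy":0,"dz":0,"spin":0},
  ],
)

```text
clock: 19.07
eef_pos: [0.6069, -0.0786, 0.0039]
tcp_rot: [[-0.967, 0.255, 0.001], [0.255, 0.967, -0.0], [-0.001, 0.0, -1.0]]
wrist_force: [-0.7, -0.2, 7.0]
opening: 0.0137
grasp_force: 30.0
```

Request:
send_rows(
  motion=[
    {"dx":0,"dy":0,"dz":-0.1,"spin":0},
    {"dx":0,"dy":0,"dz":-0.35,"spin":0},
    {"dx":0,"dy":0,"dz":-0.6,"spin":0},
    {"dx":0,"dy":0,"dz":-0.85,"spin":0},
    {"dx":0,"dy":0,"dz":-1,"spin":0},
    {"dx":0,"dy":0,"dz":-1,"spin":0},
  ],
)

```text
clock: 19.57
eef_pos: [0.6095, -0.0789, 0.1588]
tcp_rot: [[-0.967, 0.255, 0.008], [0.255, 0.967, -0.001], [-0.008, 0.001, -1.0]]
wrist_force: [0.9, -0.0, -0.5]
opening: 0.0135
grasp_force: 30.0
```

Request:
send_rows(
  motion=[
    {"dx":0.02,"dy":-0.15,"dz":0,"spin":0.04},
    {"dx":0.05,"dy":-0.3,"dz":0,"spin":0.08},
    {"dx":0.08,"dy":-0.5,"dz":0,"spin":0.12},
    {"dx":0.11,"dy":-0.72,"dz":0,"spin":0.16},
    {"dx":0.11,"dy":-0.73,"dz":0,"spin":0.19},
    {"dx":0.11,"dy":-0.73,"dz":0,"spin":0.19},
  ],
)

```text
clock: 20.07
eef_pos: [0.5612, -0.1815, 0.152]
tcp_rot: [[-0.651, 0.759, -0.002], [0.759, 0.651, 0.0], [0.001, -0.001, -1.0]]
wrist_force: [-1.1, -0.4, -1.5]
opening: 0.014
grasp_force: 30.0
```

Request:
send_rows(
  motion=[
    {"dx":-0.1,"dy":-0.2,"dz":0,"spin":0.04},
    {"dx":-0.2,"dy":-0.4,"dz":0,"spin":0.08},
    {"dx":-0.31,"dy":-0.6,"dz":0,"spin":0.12},
    {"dx":-0.31,"dy":-0.67,"dz":0,"spin":0.16},
    {"dx":-0.31,"dy":-0.67,"dz":0,"spin":0.187},
    {"dx":-0.31,"dy":-0.67,"dz":0,"spin":0.187},
    {"dx":-0.31,"dy":-0.67,"dz":0,"spin":0.187},
  ],
)

```text
clock: 20.65
eef_pos: [0.5173, -0.2805, 0.1525]
tcp_rot: [[-0.134, 0.991, -0.001], [0.991, 0.134, 0.001], [0.001, -0.001, -1.0]]
wrist_force: [0.9, -1.0, 0.3]
opening: 0.0138
grasp_force: 30.0
```

```bash
python3 - <<'E'
from h import *
st();plan((.517,-.281,.03,7.7))
p=ctrl.read_camera("wrist");save(p,"w6.png")
p=ctrl.read_camera("top");castings(p)
E
```

```text
t 20.65 tcp [ 0.5173 -0.2805  0.1525] F [ 0.9 -1.   0.3] open 0.013786983855531136 gf 30.00014752149582
(0.517, -0.281, 0.03, 7.7): dx -0.003 dy -0.002 dz 0.817 spin -0.0001 minrows 2.9
obj px [425. 174.] ctr [ 710.1 -293. ] LxS 52 22 axis 13.7 10.1 hsv [ 10. 146. 162.] z 0.03
obj px [121. 195.] ctr [745.1 403.1] LxS 55 30 axis 6.6 176.4 hsv [ 70.   7. 151.] z 0.02
obj px [303. 227.] ctr [620.5  -2. ] LxS 67 21 axis 163.1 164.5 hsv [ 20. 149. 160.] z 0.022
obj px [233. 233.] ctr [624.2 157.2] LxS 68 20 axis 13.4 11.8 hsv [ 20. 148. 159.] z 0.023
obj px [ 33. 238.] ctr [665.7 603.1] LxS 72 37 axis 28.8 29.7 hsv [ 16. 109.  97.] z 0.022
obj px [266. 236.] ctr [609.6  82.6] LxS 68 21 axis 18.3 19.0 hsv [ 20. 150. 160.] z 0.024
obj px [125. 245.] ctr [622.6 399.6] LxS 67 33 axis 0.3 4.4 hsv [ 80.   8. 150.] z 0.03
obj px [ 22. 245.] ctr [651.2 629.1] LxS 72 16 axis 27.7 27.0 hsv [ 14. 114.  84.] z 0.022
obj px [ 14. 250.] ctr [641.3 646.8] LxS 70 17 axis 28.6 28.8 hsv [ 17. 108. 140.] z 0.023
obj px [  7. 257.] ctr [631.1 664.4] LxS 69 17 axis 25.7 27.6 hsv [ 14. 110.  80.] z 0.02
obj px [217. 278.] ctr [525.7 199.9] LxS 68 21 axis 13.8 14.3 hsv [114.  146.  155.5] z 0.021
```

View pics/w6.png

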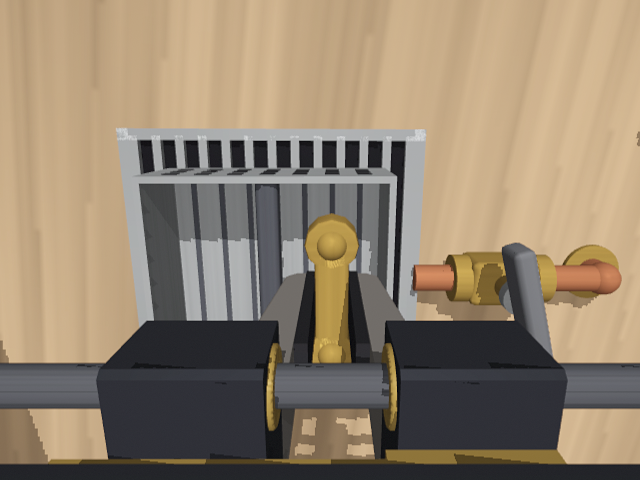

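The casting is held along the +x bay of the basket, which sits square on the grate. I'll lower it in and release.

Request:
send_rows(
  motion=[
    {"dx":0,"dy":0,"dz":0.25,"spin":0},
    {"dx":0,"dy":0,"dz":0.5,"spin":0},
    {"dx":0,"dy":0,"dz":0.7,"spin":0},
    {"dx":0,"dy":0,"dz":0.8,"spin":0},
    {"dx":0,"dy":0,"dz":0.83,"spin":0},
    {"dx":0,"dy":0,"dz":0.83,"spin":0},
    {"dx":0,"dy":0,"dz":0.83,"spin":0},
  ],
)

```text
clock: 21.33
eef_pos: [0.5181, -0.2812, 0.0294]
tcp_rot: [[-0.13, 0.992, 0.001], [0.992, 0.13, -0.0], [-0.0, 0.001, -1.0]]
wrist_force: [1.2, -1.0, -0.3]
opening: 0.0135
grasp_force: 30.0
```

Request:
send_rows(
  gripper=-0.48,
  motion=[
    {"dx":0,"dy":0,"dz":0,"spin":0},
    {"dx":0,"dy":0,"dz":0,"spin":0},
    {"dx":0,"dy":0,"dz":0,"spin":0},
    {"dx":0,"dy":0,"dz":-0.3,"spin":0},
    {"dx":0,"dy":0,"dz":-0.6,"spin":0},
    {"dx":0,"dy":0,"dz":-0.9,"spin":0},
    {"dx":0,"dy":0,"dz":-0.9,"spin":0},
    {"dx":0,"dy":0,"dz":-0.9,"spin":0},
  ],
)

```text
clock: 22.0
eef_pos: [0.5196, -0.2826, 0.1684]
tcp_rot: [[-0.128, 0.992, 0.007], [0.992, 0.128, -0.004], [-0.005, 0.007, -1.0]]
wrist_force: [0.5, -0.5, -0.5]
opening: 0.024
grasp_force: 0.0
```

```bash
python3 - <<'E'
from h import *
st();plan((.620,-.004,.09,72.5),(.620,-.004,.004,72.5),(.62,-.004,.154,72.5),(.527,-.352,.154,7.7),(.527,-.352,.03,7.7))
E
```

```text
t 22.0 tcp [ 0.5196 -0.2826  0.1684] F [ 0.5 -0.5 -0.5] open 0.023991560750295047 gf 0.0
(0.62, -0.004, 0.09, 72.5): dx 0.585 dy 0.301 dz 0.174 spin -0.1206 minrows 3.0
(0.62, -0.004, 0.09, 72.5): dx 0.433 dy 0.496 dz 0.174 spin -0.1206 minrows 3.0
(0.62, -0.004, 0.09, 72.5): dx 0.219 dy 0.621 dz 0.174 spin -0.1206 minrows 3.0
(0.62, -0.004, 0.004, 72.5): dx 0.000 dy 0.000 dz 0.573 spin -0.0000 minrows 2.1
(0.62, -0.004, 0.154, 72.5): dx 0.000 dy 0.000 dz -0.500 spin -0.0000 minrows 1.8
(0.62, -0.004, 0.154, 72.5): dx 0.000 dy 0.000 dz -0.500 spin -0.0000 minrows 1.8
(0.527, -0.352, 0.154, 7.7): dx -0.035 dy -0.800 dz -0.000 spin 0.1200 minrows 3.0
(0.527, -0.352, 0.154, 7.7): dx -0.327 dy -0.730 dz -0.000 spin 0.1200 minrows 3.0
(0.527, -0.352, 0.154, 7.7): dx -0.573 dy -0.559 dz -0.000 spin 0.1200 minrows 3.0
(0.527, -0.352, 0.03, 7.7): dx 0.000 dy 0.000 dz 0.827 spin 0.0000 minrows 3.0
```

Request:
send_rows(
  gripper=-0.13,
  motion=[
    {"dx":0.2,"dy":0.1,"dz":0,"spin":-0.04},
    {"dx":0.4,"dy":0.2,"dz":0,"spin":-0.08},
    {"dx":0.585,"dy":0.3,"dz":0,"spin":-0.12},
    {"dx":0.585,"dy":0.3,"dz":0,"spin":-0.12},
  ],
)

```text
clock: 22.33
eef_pos: [0.5511, -0.1842, 0.1623]
tcp_rot: [[-0.492, 0.87, -0.001], [0.87, 0.492, 0.002], [0.002, 0.0, -1.0]]
wrist_force: [1.3, -0.0, -0.6]
opening: 0.0398
grasp_force: 0.0
```

Request:
send_rows(
  motion=[
    {"dx":0.433,"dy":0.496,"dz":0,"spin":-0.12},
    {"dx":0.433,"dy":0.496,"dz":0,"spin":-0.12},
    {"dx":0.433,"dy":0.496,"dz":0.17,"spin":-0.12},
    {"dx":0.433,"dy":0.496,"dz":0.17,"spin":-0.12},
  ],
)

```text
clock: 22.67
eef_pos: [0.5826, -0.0925, 0.1339]
tcp_rot: [[-0.778, 0.629, -0.005], [0.629, 0.778, 0.001], [0.005, -0.002, -1.0]]
wrist_force: [-2.0, -0.1, -0.5]
opening: 0.0399
grasp_force: 0.0
```

Request:
send_rows(
  motion=[
    {"dx":0.22,"dy":0.62,"dz":0.35,"spin":-0.1205},
    {"dx":0.22,"dy":0.62,"dz":0.35,"spin":-0.1205},
    {"dx":0.22,"dy":0.62,"dz":0.35,"spin":-0.1205},
    {"dx":0.22,"dy":0.62,"dz":0.35,"spin":-0.1205},
    {"dx":0.22,"dy":0.62,"dz":0.35,"spin":-0.1205},
    {"dx":0.22,"dy":0.62,"dz":0.35,"spin":-0.1205},
  ],
)

```text
clock: 23.17
eef_pos: [0.6173, -0.0041, 0.0855]
tcp_rot: [[-0.951, 0.309, -0.001], [0.309, 0.951, -0.0], [0.001, -0.001, -1.0]]
wrist_force: [0.6, 0.8, 0.4]
opening: 0.0402
grasp_force: 0.0
```

```bash
python3 - <<'E'
from h import *
st();p=ctrl.read_camera("wrist");castings(p);plan((.620,-.0045,.004,72.5))
E
```

```text
t 23.1667 tcp [ 0.6173 -0.0041  0.0855] F [0.6 0.8 0.4] open 0.04015870216207233 gf 0.0
obj px [596. 175.] ctr [625.1 154.6] LxS 69 22 axis 12.1 12.1 hsv [ 20. 158. 154.] z 0.02
obj px [465. 192.] ctr [610.7  80.4] LxS 70 22 axis 18.1 17.3 hsv [ 21. 157. 158.] z 0.02
obj px [333. 249.] ctr [620.4  -4.3] LxS 70 21 axis 162.6 161.9 hsv [ 21. 157. 157.] z 0.02
(0.62, -0.0045, 0.004, 72.5): dx -0.016 dy 0.004 dz 0.546 spin -0.0027 minrows 2.0
```

Request:
send_rows(
  motion=[
    {"dx":-0.018,"dy":0.004,"dz":0.25,"spin":0},
    {"dx":-0.018,"dy":0.004,"dz":0.43,"spin":0},
    {"dx":-0.018,"dy":0.004,"dz":0.52,"spin":0},
    {"dx":-0.018,"dy":0.004,"dz":0.54,"spin":0},
    {"dx":-0.018,"dy":0.004,"dz":0.545,"spin":0},
    {"dx":-0.018,"dy":0.004,"dz":0.545,"spin":0},
  ],
)

```text
clock: 23.72
eef_pos: [0.6214, -0.0036, 0.0051]
tcp_rot: [[-0.952, 0.306, 0.001], [0.306, 0.952, -0.0], [-0.001, 0.0, -1.0]]
wrist_force: [-0.1, -0.8, 0.0]
opening: 0.04
grasp_force: 0.0
```

Request:
send_rows(
  gripper=-1,
  newtons=30,
  motion=[
    {"dx":0,"dy":0,"dz":0,"spin":0},
    {"dx":0,"dy":0,"dz":0,"spin":0},
    {"dx":0,"dy":0,"dz":0,"spin":0},
    {"dx":0,"dy":0,"dz":0,"spin":0},
    {"dx":0,"dy":0,"dz":0,"spin":0},
    {"dx":0,"dy":0,"dz":0,"spin":0},
  ],
)

```text
clock: 24.22
eef_pos: [0.6211, -0.003, 0.0046]
tcp_rot: [[-0.952, 0.305, 0.001], [0.305, 0.952, -0.0], [-0.001, 0.0, -1.0]]
wrist_force: [-1.2, -1.0, 6.2]
opening: 0.0136
grasp_force: 30.0
```

Request:
send_rows(
  motion=[
    {"dx":0,"dy":0,"dz":-0.1,"spin":0},
    {"dx":0,"dy":0,"dz":-0.35,"spin":0},
    {"dx":0,"dy":0,"dz":-0.6,"spin":0},
    {"dx":0,"dy":0,"dz":-0.85,"spin":0},
    {"dx":0,"dy":0,"dz":-1,"spin":0},
    {"dx":0,"dy":0,"dz":-1,"spin":0},
  ],
)

```text
clock: 24.72
eef_pos: [0.6238, -0.003, 0.1596]
tcp_rot: [[-0.952, 0.305, 0.009], [0.305, 0.952, -0.0], [-0.008, 0.003, -1.0]]
wrist_force: [1.2, -0.7, 0.5]
opening: 0.0134
grasp_force: 30.0
```

Request:
send_rows(
  motion=[
    {"dx":-0.01,"dy":-0.15,"dz":0,"spin":0.04},
    {"dx":-0.02,"dy":-0.4,"dz":0,"spin":0.08},
    {"dx":-0.035,"dy":-0.65,"dz":0,"spin":0.12},
    {"dx":-0.035,"dy":-0.8,"dz":0,"spin":0.12},
  ],
)

```text
clock: 25.05
eef_pos: [0.5875, -0.1212, 0.1527]
tcp_rot: [[-0.768, 0.64, -0.002], [0.64, 0.768, -0.0], [0.001, -0.001, -1.0]]
wrist_force: [0.7, 0.4, -1.1]
opening: 0.0138
grasp_force: 30.0
```

Request:
send_rows(
  motion=[
    {"dx":-0.1,"dy":-0.25,"dz":0,"spin":0.04},
    {"dx":-0.2,"dy":-0.5,"dz":0,"spin":0.08},
    {"dx":-0.33,"dy":-0.73,"dz":0,"spin":0.12},
    {"dx":-0.33,"dy":-0.73,"dz":0,"spin":0.12},
  ],
)

```text
clock: 25.38
eef_pos: [0.5559, -0.2406, 0.1528]
tcp_rot: [[-0.476, 0.879, -0.001], [0.879, 0.476, -0.002], [-0.001, -0.002, -1.0]]
wrist_force: [0.9, -0.4, -0.9]
opening: 0.0139
grasp_force: 30.0
```

Request:
send_rows(
  motion=[
    {"dx":-0.2,"dy":-0.2,"dz":0,"spin":0.04},
    {"dx":-0.4,"dy":-0.4,"dz":0,"spin":0.08},
    {"dx":-0.57,"dy":-0.56,"dz":0,"spin":0.12},
    {"dx":-0.57,"dy":-0.56,"dz":0,"spin":0.12},
    {"dx":-0.57,"dy":-0.56,"dz":0,"spin":0.12},
    {"dx":-0.57,"dy":-0.56,"dz":0,"spin":0.12},
  ],
)

```text
clock: 25.88
eef_pos: [0.5256, -0.3496, 0.1528]
tcp_rot: [[-0.131, 0.991, -0.001], [0.991, 0.131, 0.001], [0.002, -0.001, -1.0]]
wrist_force: [0.7, 0.0, -0.3]
opening: 0.0137
grasp_force: 30.0
```

```bash
python3 - <<'E'
from h import *
st();plan((.527,-.352,.03,7.7))
E
```

```text
t 25.8833 tcp [ 0.5256 -0.3496  0.1528] F [ 0.7  0.  -0.3] open 0.013725929787652262 gf 29.999902546405792
(0.527, -0.352, 0.03, 7.7): dx -0.017 dy 0.008 dz 0.819 spin -0.0009 minrows 2.9
```

Request:
send_rows(
  motion=[
    {"dx":-0.02,"dy":0.008,"dz":0.25,"spin":0},
    {"dx":-0.02,"dy":0.008,"dz":0.5,"spin":0},
    {"dx":-0.02,"dy":0.008,"dz":0.68,"spin":0},
    {"dx":-0.02,"dy":0.008,"dz":0.77,"spin":0},
    {"dx":-0.02,"dy":0.008,"dz":0.8,"spin":0},
    {"dx":-0.02,"dy":0.008,"dz":0.8,"spin":0},
    {"dx":-0.02,"dy":0.008,"dz":0.8,"spin":0},
  ],
)

```text
clock: 26.47
eef_pos: [0.5285, -0.353, 0.0348]
tcp_rot: [[-0.131, 0.991, 0.001], [0.991, 0.131, -0.0], [-0.001, 0.001, -1.0]]
wrist_force: [0.4, 0.1, -0.0]
opening: 0.0134
grasp_force: 30.0
```

Request:
send_rows(
  gripper=-0.48,
  motion=[
    {"dx":0,"dy":0,"dz":0,"spin":0},
    {"dx":0,"dy":0,"dz":0,"spin":0},
    {"dx":0,"dy":0,"dz":0,"spin":0},
    {"dx":0,"dy":0,"dz":-0.3,"spin":0},
    {"dx":0,"dy":0,"dz":-0.6,"spin":0},
    {"dx":0,"dy":0,"dz":-0.9,"spin":0},
    {"dx":0,"dy":0,"dz":-0.9,"spin":0},
    {"dx":0,"dy":0,"dz":-0.9,"spin":0},
  ],
)

```text
clock: 27.13
eef_pos: [0.5298, -0.3549, 0.1737]
tcp_rot: [[-0.13, 0.992, 0.007], [0.992, 0.13, -0.004], [-0.005, 0.006, -1.0]]
wrist_force: [1.0, -0.1, -0.4]
opening: 0.0241
grasp_force: 0.0
```

```bash
python3 - <<'E'
from h import *
st();p=ctrl.read_camera("top");castings(p);save(p,"t7.png",(380,180,160,160),3.5)
plan((.611,.0805,.09,108),(.611,.0805,.004,108),(.611,.0805,.154,108),(.437,-.292,.154,7.7),(.437,-.292,.03,7.7))
E
```

```text
t 27.1333 tcp [ 0.5298 -0.3549  0.1737] F [ 1.  -0.1 -0.4] open 0.02405511284039732 gf 0.0
obj px [602.  31.] ctr [1016.9 -773.2] LxS 48 15 axis 135.7 133.8 hsv [ 14. 149. 127.] z 0.03
obj px [540.  60.] ctr [ 960.  -612.8] LxS 58 35 axis 69.3 82.1 hsv [ 14. 148. 123.] z 0.03
obj px [425. 174.] ctr [ 709.8 -293. ] LxS 48 21 axis 16.4 10.0 hsv [ 10.  148.  166.5] z 0.03
obj px [121. 195.] ctr [743.7 401.9] LxS 58 29 axis 8.8 5.9 hsv [ 70.   6. 153.] z 0.021
obj px [233. 233.] ctr [624.6 156.3] LxS 68 20 axis 13.1 14.3 hsv [ 20. 148. 161.] z 0.022
obj px [ 37. 235.] ctr [671.1 595. ] LxS 70 16 axis 28.3 28.9 hsv [ 14. 114.  86.] z 0.023
obj px [266. 236.] ctr [609.6  82.6] LxS 68 21 axis 18.0 19.0 hsv [ 20. 149. 162.] z 0.021
obj px [ 30. 240.] ctr [661.4 612.2] LxS 71 16 axis 28.1 29.5 hsv [ 17.  108.  143.5] z 0.022
obj px [124. 245.] ctr [622.5 403. ] LxS 68 33 axis 0.2 0.6 hsv [ 80.   7. 152.] z 0.029
obj px [ 21. 245.] ctr [652.1 629.3] LxS 72 16 axis 28.7 29.4 hsv [ 14. 114.  86.] z 0.02
obj px [ 14. 251.] ctr [641.7 646.9] LxS 71 17 axis 29.1 28.9 hsv [ 17. 108. 141.] z 0.022
ob
[... 468 characters left out ...]
86 dy -0.270 dz 0.135 spin 0.1103 minrows 2.8
(0.611, 0.0805, 0.09, 108): dx 0.553 dy -0.487 dz 0.135 spin 0.1103 minrows 2.8
(0.611, 0.0805, 0.004, 108): dx 0.000 dy 0.000 dz 0.573 spin -0.0000 minrows 2.1
(0.611, 0.0805, 0.154, 108): dx 0.000 dy 0.000 dz -0.500 spin -0.0000 minrows 1.8
(0.611, 0.0805, 0.154, 108): dx 0.000 dy 0.000 dz -0.500 spin -0.0000 minrows 1.8
(0.437, -0.292, 0.154, 7.7): dx -0.624 dy 0.668 dz -0.000 spin -0.1476 minrows 3.7
(0.437, -0.292, 0.154, 7.7): dx -0.856 dy 0.318 dz -0.000 spin -0.1476 minrows 3.7
(0.437, -0.292, 0.154, 7.7): dx -0.908 dy -0.098 dz -0.000 spin -0.1476 minrows 3.7
(0.437, -0.292, 0.03, 7.7): dx 0.000 dy 0.000 dz 0.827 spin -0.0000 minrows 3.0
```

View pics/t7.png

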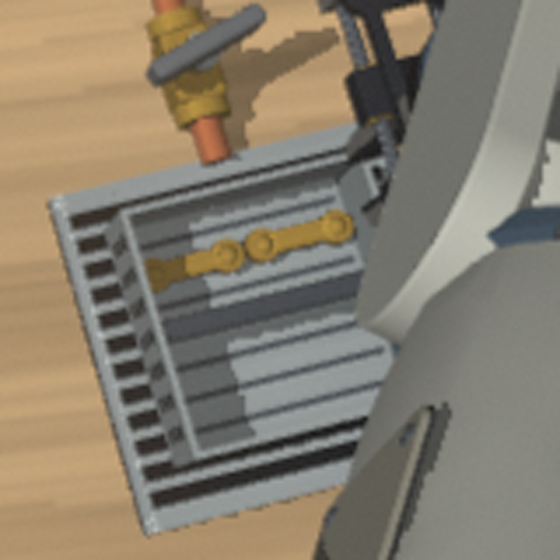

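Both castings lie end to end in the +x bay. Now for the third one.

Request:
send_rows(
  gripper=-0.13,
  motion=[
    {"dx":0.23,"dy":0.07,"dz":0,"spin":0.04},
    {"dx":0.46,"dy":0.15,"dz":0,"spin":0.08},
    {"dx":0.7,"dy":0.23,"dz":0,"spin":0.11},
    {"dx":0.7,"dy":0.23,"dz":0,"spin":0.11},
  ],
)

```text
clock: 27.52
eef_pos: [0.5474, -0.2391, 0.1665]
tcp_rot: [[0.219, 0.976, -0.003], [0.976, -0.219, 0.004], [0.003, -0.004, -1.0]]
wrist_force: [-0.1, -0.3, 0.2]
opening: 0.0402
grasp_force: 0.0
```

Request:
send_rows(
  motion=[
    {"dx":0.25,"dy":0,"dz":0,"spin":0.04},
    {"dx":0.5,"dy":-0.01,"dz":0,"spin":0.08},
    {"dx":0.737,"dy":-0.02,"dz":0,"spin":0.11},
    {"dx":0.737,"dy":-0.02,"dz":0,"spin":0.11},
  ],
)

```text
clock: 27.85
eef_pos: [0.5683, -0.1311, 0.1668]
tcp_rot: [[0.536, 0.844, -0.003], [0.844, -0.536, 0.003], [0.001, -0.004, -1.0]]
wrist_force: [0.7, 0.4, -0.2]
opening: 0.0399
grasp_force: 0.0
```

Request:
send_rows(
  motion=[
    {"dx":0.23,"dy":-0.09,"dz":0,"spin":0.04},
    {"dx":0.46,"dy":-0.18,"dz":0.1,"spin":0.08},
    {"dx":0.686,"dy":-0.27,"dz":0.2,"spin":0.11},
    {"dx":0.686,"dy":-0.27,"dz":0.2,"spin":0.11},
  ],
)

```text
clock: 28.18
eef_pos: [0.5876, -0.0229, 0.1347]
tcp_rot: [[0.79, 0.614, -0.005], [0.614, -0.79, 0.002], [-0.003, -0.005, -1.0]]
wrist_force: [-1.2, -0.4, -0.2]
opening: 0.0399
grasp_force: 0.0
```

Request:
send_rows(
  motion=[
    {"dx":0.2,"dy":-0.2,"dz":0.1,"spin":0.04},
    {"dx":0.4,"dy":-0.4,"dz":0.25,"spin":0.08},
    {"dx":0.553,"dy":-0.487,"dz":0.35,"spin":0.1115},
    {"dx":0.553,"dy":-0.487,"dz":0.35,"spin":0.1115},
    {"dx":0.553,"dy":-0.487,"dz":0.35,"spin":0.1115},
    {"dx":0.553,"dy":-0.487,"dz":0.35,"spin":0.1115},
  ],
)

```text
clock: 28.68
eef_pos: [0.6088, 0.0802, 0.0853]
tcp_rot: [[0.95, 0.313, -0.002], [0.313, -0.95, -0.001], [-0.002, 0.0, -1.0]]
wrist_force: [-0.6, 0.4, -0.1]
opening: 0.0399
grasp_force: 0.0
```

```bash
python3 - <<'E'
from h import *
st();p=ctrl.read_camera("wrist");castings(p);plan((.611,.0805,.004,108))
E
```

```text
t 28.6833 tcp [0.6088 0.0802 0.0853] F [-0.6  0.4 -0.1] open 0.039919304401152614 gf 0.0
obj px [218. 178.] ctr [626.2 155.1] LxS 69 22 axis 11.8 11.9 hsv [ 21. 157. 159.] z 0.02
obj px [331. 240.] ctr [611.6  81. ] LxS 69 21 axis 17.8 18.0 hsv [ 21. 157. 158.] z 0.02
(0.611, 0.0805, 0.004, 108): dx 0.013 dy -0.001 dz 0.547 spin 0.0007 minrows 2.0
```

Request:
send_rows(
  motion=[
    {"dx":0.008,"dy":0,"dz":0.25,"spin":0},
    {"dx":0.008,"dy":0,"dz":0.43,"spin":0},
    {"dx":0.008,"dy":0,"dz":0.52,"spin":0},
    {"dx":0.008,"dy":0,"dz":0.54,"spin":0},
    {"dx":0.008,"dy":0,"dz":0.545,"spin":0},
    {"dx":0.008,"dy":0,"dz":0.545,"spin":0},
  ],
)

```text
clock: 29.23
eef_pos: [0.6116, 0.081, 0.0058]
tcp_rot: [[0.951, 0.309, 0.001], [0.309, -0.951, 0.0], [0.001, 0.0, -1.0]]
wrist_force: [0.5, 0.0, 0.7]
opening: 0.0398
grasp_force: 0.0
```

Request:
send_rows(
  gripper=-1,
  newtons=30,
  motion=[
    {"dx":0,"dy":0,"dz":0,"spin":0},
    {"dx":0,"dy":0,"dz":0,"spin":0},
    {"dx":0,"dy":0,"dz":0,"spin":0},
    {"dx":0,"dy":0,"dz":0,"spin":0},
    {"dx":0,"dy":0,"dz":0,"spin":0},
    {"dx":0,"dy":0,"dz":0,"spin":0},
  ],
)

```text
clock: 29.73
eef_pos: [0.6112, 0.0817, 0.0053]
tcp_rot: [[0.951, 0.309, 0.001], [0.309, -0.951, 0.0], [0.001, 0.0, -1.0]]
wrist_force: [-0.4, -0.1, 5.4]
opening: 0.0139
grasp_force: 30.0
```

Request:
send_rows(
  motion=[
    {"dx":0,"dy":0,"dz":-0.1,"spin":0},
    {"dx":0,"dy":0,"dz":-0.35,"spin":0},
    {"dx":0,"dy":0,"dz":-0.6,"spin":0},
    {"dx":0,"dy":0,"dz":-0.85,"spin":0},
    {"dx":0,"dy":0,"dz":-1,"spin":0},
    {"dx":0,"dy":0,"dz":-1,"spin":0},
  ],
)

```text
clock: 30.23
eef_pos: [0.6139, 0.082, 0.1603]
tcp_rot: [[0.951, 0.309, 0.008], [0.309, -0.951, 0.001], [0.008, 0.002, -1.0]]
wrist_force: [1.1, 0.1, -0.8]
opening: 0.0136
grasp_force: 30.0
```

Request:
send_rows(
  motion=[
    {"dx":-0.1,"dy":0.1,"dz":0,"spin":-0.03},
    {"dx":-0.25,"dy":0.28,"dz":0,"spin":-0.07},
    {"dx":-0.45,"dy":0.48,"dz":0,"spin":-0.11},
    {"dx":-0.624,"dy":0.668,"dz":0,"spin":-0.1476},
    {"dx":-0.624,"dy":0.668,"dz":0,"spin":-0.1476},
  ],
)

```text
clock: 30.65
eef_pos: [0.5487, -0.0469, 0.1531]
tcp_rot: [[0.707, 0.708, -0.004], [0.708, -0.707, -0.001], [-0.004, -0.002, -1.0]]
wrist_force: [0.3, 0.0, -0.8]
opening: 0.014
grasp_force: 30.0
```

Request:
send_rows(
  motion=[
    {"dx":-0.2,"dy":0.08,"dz":0,"spin":-0.037},
    {"dx":-0.42,"dy":0.16,"dz":0,"spin":-0.074},
    {"dx":-0.64,"dy":0.24,"dz":0,"spin":-0.11},
    {"dx":-0.856,"dy":0.318,"dz":0,"spin":-0.1476},
    {"dx":-0.856,"dy":0.318,"dz":0,"spin":-0.1476},
  ],
)

```text
clock: 31.07
eef_pos: [0.4916, -0.1703, 0.1535]
tcp_rot: [[0.316, 0.949, -0.003], [0.949, -0.316, -0.001], [-0.002, -0.002, -1.0]]
wrist_force: [-0.1, 1.2, -1.0]
opening: 0.0137
grasp_force: 30.0
```

Request:
send_rows(
  motion=[
    {"dx":-0.23,"dy":-0.02,"dz":0,"spin":-0.037},
    {"dx":-0.46,"dy":-0.05,"dz":0,"spin":-0.074},
    {"dx":-0.7,"dy":-0.075,"dz":0,"spin":-0.11},
    {"dx":-0.908,"dy":-0.098,"dz":0,"spin":-0.1476},
    {"dx":-0.908,"dy":-0.098,"dz":0,"spin":-0.1476},
    {"dx":-0.908,"dy":-0.098,"dz":0,"spin":-0.1476},
    {"dx":-0.908,"dy":-0.098,"dz":0,"spin":-0.1476},
  ],
)

```text
clock: 31.65
eef_pos: [0.4365, -0.2901, 0.1539]
tcp_rot: [[-0.13, 0.992, -0.001], [0.992, 0.13, 0.001], [0.001, -0.001, -1.0]]
wrist_force: [0.3, 1.1, -0.8]
opening: 0.0133
grasp_force: 30.0
```

```bash
python3 - <<'E'
from h import *
st();plan((.437,-.292,.03,7.7))
E
```

```text
t 31.65 tcp [ 0.4365 -0.2901  0.1539] F [ 0.3  1.1 -0.8] open 0.013341232321551575 gf 29.99971479177475
(0.437, -0.292, 0.03, 7.7): dx -0.013 dy 0.001 dz 0.826 spin -0.0012 minrows 3.0
```

Request:
send_rows(
  motion=[
    {"dx":0,"dy":0,"dz":0.25,"spin":0},
    {"dx":0,"dy":0,"dz":0.5,"spin":0},
    {"dx":0,"dy":0,"dz":0.68,"spin":0},
    {"dx":0,"dy":0,"dz":0.78,"spin":0},
    {"dx":0,"dy":0,"dz":0.81,"spin":0},
    {"dx":0,"dy":0,"dz":0.81,"spin":0},
    {"dx":0,"dy":0,"dz":0.81,"spin":0},
  ],
)

```text
clock: 32.23
eef_pos: [0.4374, -0.2902, 0.0336]
tcp_rot: [[-0.134, 0.991, 0.0], [0.991, 0.134, -0.0], [-0.0, 0.0, -1.0]]
wrist_force: [0.6, 0.2, 0.3]
opening: 0.0133
grasp_force: 30.0
```

Request:
send_rows(
  gripper=-0.48,
  motion=[
    {"dx":0,"dy":0,"dz":0,"spin":0},
    {"dx":0,"dy":0,"dz":0,"spin":0},
    {"dx":0,"dy":0,"dz":0,"spin":0},
    {"dx":0,"dy":0,"dz":-0.3,"spin":0},
    {"dx":0,"dy":0,"dz":-0.6,"spin":0},
    {"dx":0,"dy":0,"dz":-0.9,"spin":0},
    {"dx":0,"dy":0,"dz":-0.9,"spin":0},
    {"dx":0,"dy":0,"dz":-0.9,"spin":0},
  ],
)

```text
clock: 32.9
eef_pos: [0.4388, -0.2924, 0.1725]
tcp_rot: [[-0.133, 0.991, 0.007], [0.991, 0.133, -0.004], [-0.005, 0.006, -1.0]]
wrist_force: [-0.4, 0.8, 0.2]
opening: 0.0239
grasp_force: 0.0
```

```bash
python3 - <<'E'
from h import *
st()
p=ctrl.read_camera("top");castings(p)
plan((.6255,.155,.09,102),(.6255,.155,.004,102),(.6255,.155,.154,102),(.447,-.363,.154,7.7))
E
```

```text
t 32.9 tcp [ 0.4388 -0.2924  0.1725] F [-0.4  0.8  0.2] open 0.023862099436065102 gf 0.0
obj px [629.  61.] ctr [ 939.3 -820.4] LxS 54 23 axis 94.7 90.4 hsv [ 14.  143.5  66.5] z 0.03
obj px [595. 150.] ctr [ 721.7 -694.6] LxS 47 16 axis 141.7 137.2 hsv [ 85.  10. 145.] z 0.019
obj px [424. 172.] ctr [ 713.  -292.4] LxS 51 20 axis 9.5 11.5 hsv [ 10. 147. 162.] z 0.03
obj px [121. 195.] ctr [745.5 403.5] LxS 57 29 axis 4.5 176.3 hsv [ 70.   6. 149.] z 0.019
obj px [233. 233.] ctr [624.9 156.9] LxS 70 20 axis 12.5 12.9 hsv [ 20.  148.  158.5] z 0.021
obj px [ 37. 235.] ctr [670.5 595.2] LxS 71 18 axis 27.4 27.7 hsv [ 14.  113.   84.5] z 0.02
obj px [ 30. 241.] ctr [663.2 613.4] LxS 76 17 axis 28.3 27.2 hsv [ 17. 108. 141.] z 0.021
obj px [125. 244.] ctr [623. 400.] LxS 69 28 axis 0.8 177.3 hsv [ 83.    7.  147.5] z 0.03
obj px [ 22. 246.] ctr [651.  629.2] LxS 69 16 axis 27.9 28.9 hsv [ 14. 114.  82.] z 0.022
obj px [ 14. 250.] ctr [642.  646.7] LxS 71 17 axis 28.5 29.1 hsv [ 17. 108. 141.] z 0.022
obj px [435. 246.] ctr [ 540.2 -288.6] LxS 75 27 axis 97.0 97.9 hsv [60.  7. 99.] z 0.02
[... 649 characters left out ...]
dy -0.173 dz 0.133 spin 0.1190 minrows 3.0
(0.6255, 0.155, 0.09, 102): dx 0.671 dy -0.449 dz 0.133 spin 0.1190 minrows 3.0
(0.6255, 0.155, 0.004, 102): dx 0.000 dy 0.000 dz 0.573 spin -0.0000 minrows 2.1
(0.6255, 0.155, 0.154, 102): dx 0.000 dy 0.000 dz -0.500 spin -0.0000 minrows 1.8
(0.6255, 0.155, 0.154, 102): dx 0.000 dy 0.000 dz -0.500 spin -0.0000 minrows 1.8
(0.447, -0.363, 0.154, 7.7): dx -0.470 dy 0.783 dz -0.000 spin -0.1190 minrows 3.3
(0.447, -0.363, 0.154, 7.7): dx -0.724 dy 0.557 dz -0.000 spin -0.1190 minrows 3.3
(0.447, -0.363, 0.154, 7.7): dx -0.877 dy 0.254 dz -0.000 spin -0.1190 minrows 3.3
(0.447, -0.363, 0.154, 7.7): dx -0.909 dy -0.084 dz -0.000 spin -0.1190 minrows 3.3
```

Request:
send_rows(
  gripper=-0.13,
  motion=[
    {"dx":0.23,"dy":0.13,"dz":0,"spin":0.04},
    {"dx":0.46,"dy":0.27,"dz":0,"spin":0.08},
    {"dx":0.696,"dy":0.41,"dz":0,"spin":0.119},
    {"dx":0.696,"dy":0.41,"dz":0,"spin":0.119},
  ],
)

```text
clock: 33.28
eef_pos: [0.4836, -0.1754, 0.1663]
tcp_rot: [[0.243, 0.97, -0.002], [0.97, -0.243, 0.002], [0.002, -0.003, -1.0]]
wrist_force: [-0.9, 0.5, -0.0]
opening: 0.0399
grasp_force: 0.0
```

Request:
send_rows(
  motion=[
    {"dx":0.26,"dy":0.04,"dz":0,"spin":0.04},
    {"dx":0.53,"dy":0.08,"dz":0,"spin":0.08},
    {"dx":0.797,"dy":0.127,"dz":0,"spin":0.119},
    {"dx":0.797,"dy":0.127,"dz":0,"spin":0.119},
  ],
)

```text
clock: 33.62
eef_pos: [0.5309, -0.0636, 0.1662]
tcp_rot: [[0.58, 0.814, -0.002], [0.814, -0.58, 0.002], [0.0, -0.002, -1.0]]
wrist_force: [-1.0, 0.0, 0.8]
opening: 0.04
grasp_force: 0.0
```

Request:
send_rows(
  motion=[
    {"dx":0.26,"dy":-0.06,"dz":0,"spin":0.04},
    {"dx":0.53,"dy":-0.12,"dz":0.1,"spin":0.08},
    {"dx":0.789,"dy":-0.173,"dz":0.2,"spin":0.119},
    {"dx":0.789,"dy":-0.173,"dz":0.2,"spin":0.119},
  ],
)

```text
clock: 33.95
eef_pos: [0.5771, 0.0484, 0.1343]
tcp_rot: [[0.839, 0.545, -0.004], [0.545, -0.839, 0.001], [-0.002, -0.003, -1.0]]
wrist_force: [-0.7, 0.3, 0.3]
opening: 0.04
grasp_force: 0.0
```

Request:
send_rows(
  motion=[
    {"dx":0.22,"dy":-0.15,"dz":0.1,"spin":0.04},
    {"dx":0.45,"dy":-0.3,"dz":0.25,"spin":0.08},
    {"dx":0.671,"dy":-0.449,"dz":0.35,"spin":0.119},
    {"dx":0.671,"dy":-0.449,"dz":0.35,"spin":0.119},
    {"dx":0.671,"dy":-0.449,"dz":0.35,"spin":0.119},
    {"dx":0.671,"dy":-0.449,"dz":0.35,"spin":0.119},
  ],
)

```text
clock: 34.45
eef_pos: [0.6228, 0.1554, 0.0839]
tcp_rot: [[0.977, 0.211, -0.003], [0.211, -0.977, -0.001], [-0.003, 0.0, -1.0]]
wrist_force: [0.2, -1.1, 0.5]
opening: 0.0401
grasp_force: 0.0
```

```bash
python3 - <<'E'
from h import *
st();p=ctrl.read_camera("wrist");castings(p);plan((.6255,.155,.004,102))
E
```

```text
t 34.45 tcp [0.6228 0.1554 0.0839] F [ 0.2 -1.1  0.5] open 0.040120359613413516 gf 0.0
obj px [332. 240.] ctr [626.1 155.5] LxS 69 21 axis 12.0 12.2 hsv [ 21. 157. 157.] z 0.02
obj px [ 67. 290.] ctr [568.3 308.9] LxS 76 19 axis 86.7 76.9 hsv [103.  28.  49.] z 0.03
(0.6255, 0.155, 0.004, 102): dx 0.016 dy 0.002 dz 0.538 spin 0.0007 minrows 1.9
```

Request:
send_rows(
  motion=[
    {"dx":0.01,"dy":0,"dz":0.25,"spin":0},
    {"dx":0.01,"dy":0,"dz":0.43,"spin":0},
    {"dx":0.01,"dy":0,"dz":0.52,"spin":0},
    {"dx":0.01,"dy":0,"dz":0.54,"spin":0},
    {"dx":0.01,"dy":0,"dz":0.545,"spin":0},
    {"dx":0.01,"dy":0,"dz":0.545,"spin":0},
  ],
)

```text
clock: 35.0
eef_pos: [0.6266, 0.1557, 0.0052]
tcp_rot: [[0.978, 0.208, 0.001], [0.208, -0.978, 0.0], [0.001, -0.0, -1.0]]
wrist_force: [-0.5, 0.2, 0.7]
opening: 0.0397
grasp_force: 0.0
```

Request:
send_rows(
  gripper=-1,
  newtons=30,
  motion=[
    {"dx":0,"dy":0,"dz":0,"spin":0},
    {"dx":0,"dy":0,"dz":0,"spin":0},
    {"dx":0,"dy":0,"dz":0,"spin":0},
    {"dx":0,"dy":0,"dz":0,"spin":0},
    {"dx":0,"dy":0,"dz":0,"spin":0},
    {"dx":0,"dy":0,"dz":0,"spin":0},
  ],
)

```text
clock: 35.5
eef_pos: [0.6262, 0.1563, 0.0046]
tcp_rot: [[0.978, 0.208, 0.001], [0.208, -0.978, 0.0], [0.001, 0.0, -1.0]]
wrist_force: [-1.2, -1.4, 6.2]
opening: 0.0136
grasp_force: 30.0
```

Request:
send_rows(
  motion=[
    {"dx":0,"dy":0,"dz":-0.1,"spin":0},
    {"dx":0,"dy":0,"dz":-0.35,"spin":0},
    {"dx":0,"dy":0,"dz":-0.6,"spin":0},
    {"dx":0,"dy":0,"dz":-0.85,"spin":0},
    {"dx":0,"dy":0,"dz":-1,"spin":0},
    {"dx":0,"dy":0,"dz":-1,"spin":0},
  ],
)

```text
clock: 36.0
eef_pos: [0.6289, 0.157, 0.1597]
tcp_rot: [[0.978, 0.208, 0.008], [0.208, -0.978, 0.002], [0.009, -0.0, -1.0]]
wrist_force: [1.0, 0.5, -0.7]
opening: 0.0138
grasp_force: 30.0
```

Request:
send_rows(
  motion=[
    {"dx":-0.07,"dy":0.12,"dz":0,"spin":-0.03},
    {"dx":-0.2,"dy":0.32,"dz":0,"spin":-0.06},
    {"dx":-0.34,"dy":0.55,"dz":0,"spin":-0.09},
    {"dx":-0.47,"dy":0.783,"dz":0,"spin":-0.119},
    {"dx":-0.47,"dy":0.783,"dz":0,"spin":-0.119},
  ],
)

```text
clock: 36.42
eef_pos: [0.5779, 0.0214, 0.1524]
tcp_rot: [[0.832, 0.555, -0.004], [0.555, -0.832, -0.002], [-0.005, -0.0, -1.0]]
wrist_force: [1.0, -0.6, -0.9]
opening: 0.0136
grasp_force: 30.0
```

Request:
send_rows(
  motion=[
    {"dx":-0.2,"dy":0.14,"dz":0,"spin":-0.03},
    {"dx":-0.38,"dy":0.28,"dz":0,"spin":-0.06},
    {"dx":-0.55,"dy":0.42,"dz":0,"spin":-0.09},
    {"dx":-0.724,"dy":0.557,"dz":0,"spin":-0.119},
    {"dx":-0.724,"dy":0.557,"dz":0,"spin":-0.119},
  ],
)

```text
clock: 36.83
eef_pos: [0.5343, -0.1068, 0.1528]
tcp_rot: [[0.573, 0.82, -0.003], [0.82, -0.573, -0.001], [-0.002, -0.001, -1.0]]
wrist_force: [-0.5, 0.7, -0.5]
opening: 0.0137
grasp_force: 30.0
```

Request:
send_rows(
  motion=[
    {"dx":-0.22,"dy":0.06,"dz":0,"spin":-0.03},
    {"dx":-0.44,"dy":0.12,"dz":0,"spin":-0.06},
    {"dx":-0.66,"dy":0.19,"dz":0,"spin":-0.09},
    {"dx":-0.877,"dy":0.254,"dz":0,"spin":-0.119},
    {"dx":-0.877,"dy":0.254,"dz":0,"spin":-0.119},
  ],
)

```text
clock: 37.25
eef_pos: [0.4905, -0.2361, 0.1531]
tcp_rot: [[0.235, 0.972, -0.001], [0.972, -0.235, -0.001], [-0.001, -0.001, -1.0]]
wrist_force: [-0.4, 0.1, -0.6]
opening: 0.0138
grasp_force: 30.0
```

Request:
send_rows(
  motion=[
    {"dx":-0.22,"dy":-0.02,"dz":0,"spin":-0.03},
    {"dx":-0.44,"dy":-0.04,"dz":0,"spin":-0.06},
    {"dx":-0.66,"dy":-0.06,"dz":0,"spin":-0.09},
    {"dx":-0.909,"dy":-0.084,"dz":0,"spin":-0.119},
    {"dx":-0.909,"dy":-0.084,"dz":0,"spin":-0.119},
    {"dx":-0.909,"dy":-0.084,"dz":0,"spin":-0.119},
    {"dx":-0.909,"dy":-0.084,"dz":0,"spin":-0.119},
  ],
)

```text
clock: 37.83
eef_pos: [0.4475, -0.3607, 0.1531]
tcp_rot: [[-0.13, 0.991, -0.001], [0.991, 0.13, 0.001], [0.002, -0.001, -1.0]]
wrist_force: [0.3, -0.4, -0.9]
opening: 0.0135
grasp_force: 30.0
```

```bash
python3 - <<'E'
from h import *
st();plan((.447,-.363,.035,7.7))
E
```

```text
t 37.8333 tcp [ 0.4475 -0.3607  0.1531] F [ 0.3 -0.4 -0.9] open 0.013527924469590506 gf 29.999827444553375
(0.447, -0.363, 0.035, 7.7): dx -0.015 dy -0.005 dz 0.787 spin -0.0011 minrows 2.8
```

Request:
send_rows(
  motion=[
    {"dx":-0.015,"dy":-0.005,"dz":0.25,"spin":0},
    {"dx":-0.015,"dy":-0.005,"dz":0.5,"spin":0},
    {"dx":-0.015,"dy":-0.005,"dz":0.68,"spin":0},
    {"dx":-0.015,"dy":-0.005,"dz":0.77,"spin":0},
    {"dx":-0.015,"dy":-0.005,"dz":0.8,"spin":0},
    {"dx":-0.015,"dy":-0.005,"dz":0.8,"spin":0},
    {"dx":-0.015,"dy":-0.005,"dz":0.8,"spin":0},
  ],
)

```text
clock: 38.42
eef_pos: [0.4479, -0.3636, 0.0345]
tcp_rot: [[-0.134, 0.991, 0.0], [0.991, 0.134, -0.0], [-0.0, 0.0, -1.0]]
wrist_force: [0.6, 0.0, -0.8]
opening: 0.0137
grasp_force: 30.0
```

Request:
send_rows(
  gripper=-0.48,
  motion=[
    {"dx":0,"dy":0,"dz":0,"spin":0},
    {"dx":0,"dy":0,"dz":0,"spin":0},
    {"dx":0,"dy":0,"dz":0,"spin":0},
    {"dx":0,"dy":0,"dz":-0.3,"spin":0},
    {"dx":0,"dy":0,"dz":-0.6,"spin":0},
    {"dx":0,"dy":0,"dz":-1,"spin":0},
    {"dx":0,"dy":0,"dz":-1,"spin":0},
    {"dx":0,"dy":0,"dz":-1,"spin":0},
  ],
)

```text
clock: 39.08
eef_pos: [0.4498, -0.3667, 0.1909]
tcp_rot: [[-0.133, 0.991, 0.008], [0.991, 0.133, -0.007], [-0.008, 0.007, -1.0]]
wrist_force: [0.7, -0.3, 0.1]
opening: 0.0242
grasp_force: 0.0
```

```bash
python3 - <<'E'
from h import *
st();plan((.560,-.31,.30,7.7))
E
```

```text
t 39.0833 tcp [ 0.4498 -0.3667  0.1909] F [ 0.7 -0.3  0.1] open 0.024196952725677772 gf 0.0
(0.56, -0.31, 0.3, 7.7): dx 0.138 dy 0.389 dz -0.364 spin -0.0001 minrows 2.0
(0.56, -0.31, 0.3, 7.7): dx 0.138 dy 0.389 dz -0.364 spin -0.0001 minrows 2.0
```

Request:
send_rows(
  gripper=-0.13,
  motion=[
    {"dx":0,"dy":0.3,"dz":-0.3,"spin":0},
    {"dx":0,"dy":0.5,"dz":-0.6,"spin":0},
    {"dx":0,"dy":0.78,"dz":-0.75,"spin":0},
    {"dx":0,"dy":0.78,"dz":-0.75,"spin":0},
    {"dx":0,"dy":0.78,"dz":-0.75,"spin":0},
    {"dx":0,"dy":0.78,"dz":-0.75,"spin":0},
    {"dx":0,"dy":0.78,"dz":-0.75,"spin":0},
  ],
)

```text
clock: 39.67
eef_pos: [0.5619, -0.3482, 0.2951]
tcp_rot: [[-0.134, 0.991, -0.002], [0.991, 0.134, 0.001], [0.001, -0.002, -1.0]]
wrist_force: [-0.4, -0.3, -0.4]
opening: 0.0399
grasp_force: 0.0
```

```bash
cat >> h.py <<'E'
def valve(p):
    W=cloud(p); m=(W[...,2]>.072)&(W[...,2]<.095)&(abs(W[...,0]-.648)<.055)&(abs(W[...,1]+.302)<.055)
    m=cv2.morphologyEx(m.astype(np.uint8),cv2.MORPH_OPEN,np.ones((3,3)))>0
    P=W[m]; r=cv2.minAreaRect((P[:,:2]*1000).astype(np.float32)); _,_,V=np.linalg.svd(P[:,:2]-P[:,:2].mean(0),full_matrices=False)
    print("valve",m.sum(),np.round(r[0],1),np.round(r[1],1),"long axis",round(np.degrees(np.arctan2(V[0,1],V[0,0]))%180,1),round((r[2]+(90 if r[1][1]>r[1][0] else 0))%180,1),"z",np.median(P[:,2]))
def grate(p):
    hsv=cv2.cvtColor(p["color"],cv2.COLOR_RGB2HSV); W=cloud(p)
    m=((hsv[...,1]<60)&(W[...,2]>.011)&(W[...,2]<.02)&(W[...,1]<-.17)&(W[...,1]>-.48)&(W[...,0]>.3)&(W[...,0]<.62)).astype(np.uint8)
    P=W[cv2.morphologyEx(m,cv2.MORPH_OPEN,np.ones((3,3)))>0]; print("grate",len(P),cv2.minAreaRect((P[:,:2]*1000).astype(np.float32)))
E
python3 - <<'E'
from h import *
st();p=ctrl.read_camera("wrist");save(p,"w8.png");valve(p);grate(p)
p=ctrl.read_camera("top");valve(p);grate(p)
E
```

```text
t 39.6667 tcp [ 0.5619 -0.3482  0.2951] F [-0.4 -0.3 -0.4] open 0.039923605381316514 gf 0.0
valve 1443 [ 648.3 -304. ] [14.5 79.9] long axis 113.3 113.2 z 0.08189719443702631
grate 13721 ((479.57550048828125, -326.10174560546875), (220.89085388183594, 220.14736938476562), 7.338004112243652)
valve 230 [ 647.5 -301.4] [14.  78.6] long axis 113.6 113.0 z 0.08019647032748345
grate 2222 ((479.62640380859375, -324.32537841796875), (219.79649353027344, 221.5038604736328), 7.459878444671631)
```

View pics/w8.png

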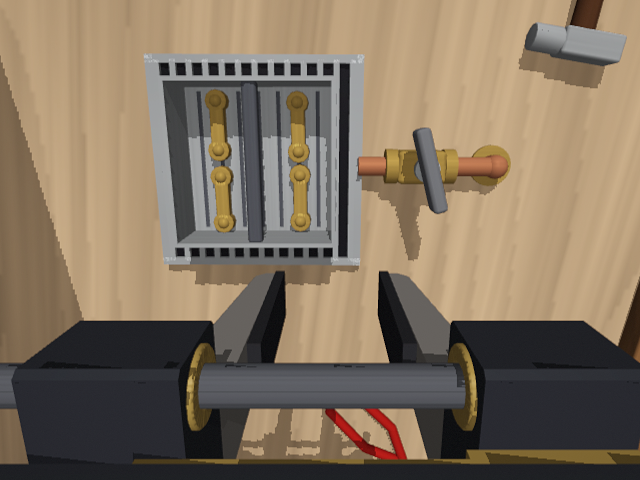

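```bash
python3 - <<'E'
from h import *
plan((.648,-.3035,.14,23.3))
E
```

```text
(0.648, -0.3035, 0.14, 23.3): dx 0.110 dy 0.307 dz 0.516 spin -0.0435 minrows 2.2
(0.648, -0.3035, 0.14, 23.3): dx 0.067 dy 0.319 dz 0.516 spin -0.0435 minrows 2.2
```

Request:
send_rows(
  motion=[
    {"dx":0.22,"dy":0.61,"dz":0.3,"spin":-0.04},
    {"dx":0.22,"dy":0.61,"dz":0.6,"spin":-0.087},
    {"dx":0.22,"dy":0.61,"dz":0.9,"spin":-0.087},
    {"dx":0.22,"dy":0.61,"dz":1,"spin":-0.087},
    {"dx":0.22,"dy":0.61,"dz":1,"spin":-0.087},
    {"dx":0.22,"dy":0.61,"dz":1,"spin":-0.087},
    {"dx":0.22,"dy":0.61,"dz":1,"spin":-0.087},
  ],
)

```text
clock: 40.35
eef_pos: [0.6474, -0.3035, 0.1447]
tcp_rot: [[-0.396, 0.918, -0.004], [0.918, 0.396, 0.002], [0.003, -0.003, -1.0]]
wrist_force: [-0.2, -0.0, 0.8]
opening: 0.0403
grasp_force: 0.0
```

```bash
python3 - <<'E'
from h import *
st();plan((.648,-.3035,.056,23.3));p=ctrl.read_camera("top");castings
E
```

```text
t 40.35 tcp [ 0.6474 -0.3035  0.1447] F [-0.2 -0.   0.8] open 0.040323638112810006 gf 0.0
(0.648, -0.3035, 0.056, 23.3): dx -0.002 dy 0.004 dz 0.591 spin 0.0002 minrows 2.1
```

Request:
send_rows(
  motion=[
    {"dx":0,"dy":0,"dz":0.2,"spin":0},
    {"dx":0,"dy":0,"dz":0.4,"spin":0},
    {"dx":0,"dy":0,"dz":0.55,"spin":0},
    {"dx":0,"dy":0,"dz":0.59,"spin":0},
    {"dx":0,"dy":0,"dz":0.59,"spin":0},
    {"dx":0,"dy":0,"dz":0.59,"spin":0},
  ],
)

```text
clock: 40.9
eef_pos: [0.6501, -0.3047, 0.0603]
tcp_rot: [[-0.396, 0.918, 0.003], [0.918, 0.396, -0.001], [-0.002, 0.002, -1.0]]
wrist_force: [0.0, -0.2, 0.3]
opening: 0.0398
grasp_force: 0.0
```

Request:
send_rows(
  gripper=-1,
  newtons=30,
  motion=[
    {"dx":0,"dy":0,"dz":0,"spin":0},
    {"dx":0,"dy":0,"dz":0,"spin":0},
    {"dx":0,"dy":0,"dz":0,"spin":0},
    {"dx":0,"dy":0,"dz":0,"spin":0},
    {"dx":0,"dy":0,"dz":0,"spin":0},
    {"dx":0,"dy":0,"dz":0,"spin":0},
  ],
)

```text
clock: 41.4
eef_pos: [0.6487, -0.305, 0.0603]
tcp_rot: [[-0.396, 0.918, -0.0], [0.918, 0.396, -0.002], [-0.002, -0.001, -1.0]]
wrist_force: [-7.8, -3.2, 13.2]
opening: 0.0134
grasp_force: 34.4
```

Request:
send_rows(
  motion=[
    {"dx":0,"dy":0,"dz":0,"spin":-0.025},
    {"dx":0,"dy":0,"dz":0,"spin":-0.05},
    {"dx":0,"dy":0,"dz":0,"spin":-0.075},
    {"dx":0,"dy":0,"dz":0,"spin":-0.1},
    {"dx":0,"dy":0,"dz":0,"spin":-0.125},
    {"dx":0,"dy":0,"dz":0,"spin":-0.15},
    {"dx":0,"dy":0,"dz":0,"spin":-0.162},
    {"dx":0,"dy":0,"dz":0,"spin":-0.162},
  ],
)

```text
clock: 42.07
eef_pos: [0.649, -0.3047, 0.0603]
tcp_rot: [[-0.795, 0.606, 0.0], [0.606, 0.795, -0.002], [-0.001, -0.001, -1.0]]
wrist_force: [-7.3, -2.8, 12.7]
opening: 0.0138
grasp_force: 34.4
```

Request:
send_rows(
  motion=[
    {"dx":0,"dy":0,"dz":0,"spin":0},
    {"dx":0,"dy":0,"dz":0,"spin":0},
    {"dx":0,"dy":0,"dz":0,"spin":0},
  ],
)

```text
clock: 42.32
eef_pos: [0.649, -0.3047, 0.0603]
tcp_rot: [[-0.794, 0.608, 0.0], [0.608, 0.794, -0.002], [-0.001, -0.001, -1.0]]
wrist_force: [-6.6, -1.9, 13.4]
opening: 0.0137
grasp_force: 34.4
```

```bash
python3 - <<'E'
from h import *
s=st();go(.648,-.3035,.056,52.4);p=ctrl.read_camera("top");print(s["wrist_torque"]);valve(p)
E
```

```text
t 42.3167 tcp [ 0.649  -0.3047  0.0603] F [-6.6 -1.9 13.4] open 0.013653324750429423 gf 34.392078313976526
GO dx dy dz [0.01  0.002 0.029] spin 0.0007 rows 0.1 yaw now 52.5 q6 -77.7
[-0.3351044   1.26501947  0.10686967]h.py:53: RuntimeWarning: Mean of empty slice.
  P=W[m]; r=cv2.minAreaRect((P[:,:2]*1000).astype(np.float32)); _,_,V=np.linalg.svd(P[:,:2]-P[:,:2].mean(0),full_matrices=False)
  ret = um.true_divide(
Traceback (most recent call last):
  File "h.py", line 54, in valve
    print("valve",m.sum(),np.round(r[0],1),np.round(r[1],1),"long axis",round(np.degrees(np.arctan2(V[0,1],V[0,0]))%180,1),round((r[2]+(90 if r[1][1]>r[1][0] else 0))%180,1),"z",np.median(P[:,2]))
                                                                                                    ~^^^^^
IndexError: index 0 is out of bounds for axis 0 with size 0
```

Yaw is now 52.5. I'll open, rise, back off and check everything.

Request:
send_rows(
  gripper=-0.13,
  motion=[
    {"dx":0,"dy":0,"dz":0,"spin":0},
    {"dx":0,"dy":0,"dz":0,"spin":0},
    {"dx":0,"dy":0,"dz":0,"spin":0},
    {"dx":0,"dy":0,"dz":0,"spin":0},
    {"dx":0,"dy":0,"dz":-0.3,"spin":0},
    {"dx":0,"dy":0,"dz":-0.6,"spin":0},
    {"dx":0,"dy":0,"dz":-1,"spin":0},
    {"dx":0,"dy":0,"dz":-1,"spin":0},
  ],
)

```text
clock: 43.03
eef_pos: [0.6504, -0.3044, 0.2127]
tcp_rot: [[-0.793, 0.609, 0.004], [0.609, 0.793, -0.002], [-0.004, 0.001, -1.0]]
wrist_force: [0.7, 0.0, -0.4]
opening: 0.0397
grasp_force: 0.0
```

Request:
send_rows(
  motion=[
    {"dx":-0.5,"dy":-0.6,"dz":-0.5,"spin":0.2},
    {"dx":-0.5,"dy":-0.6,"dz":-0.7,"spin":0.2},
    {"dx":-0.5,"dy":-0.6,"dz":-0.7,"spin":0.2},
    {"dx":-0.5,"dy":-0.6,"dz":-0.7,"spin":0.2},
    {"dx":-0.5,"dy":-0.6,"dz":-0.7,"spin":0.2},
    {"dx":-0.5,"dy":-0.6,"dz":-0.7,"spin":0.2},
    {"dx":-0.5,"dy":-0.6,"dz":-0.7,"spin":0.2},
  ],
)

```text
clock: 43.62
eef_pos: [0.6534, -0.4205, 0.3121]
tcp_rot: [[-0.287, 0.958, -0.001], [0.958, 0.287, 0.001], [0.001, -0.001, -1.0]]
wrist_force: [0.1, -0.5, -0.3]
opening: 0.0401
grasp_force: 0.0
```

```bash
python3 - <<'E'
from h import *
st()
for c in ("wrist","top"):
    p=ctrl.read_camera(c);save(p,c+"9.png")
    try: valve(p);grate(p)
    except Exception as e: print(c,e)
E
```

```text
t 43.6167 tcp [ 0.6534 -0.4205  0.3121] F [ 0.1 -0.5 -0.3] open 0.040059579997420595 gf 0.0
valve 1465 [ 648.3 -304. ] [14.2 80.1] long axis 142.5 142.4 z 0.08188775586545893
grate 9196 ((481.8826904296875, -343.7057800292969), (221.01876831054688, 184.5061798095703), 7.435471534729004)
valve 230 [ 646.3 -300.8] [13.9 78.5] long axis 143.0 142.7 z 0.08009558516514508
grate 1683 ((480.4112548828125, -323.20849609375), (219.28668212890625, 220.24786376953125), 6.972701072692871)
```

View pics/top9.png

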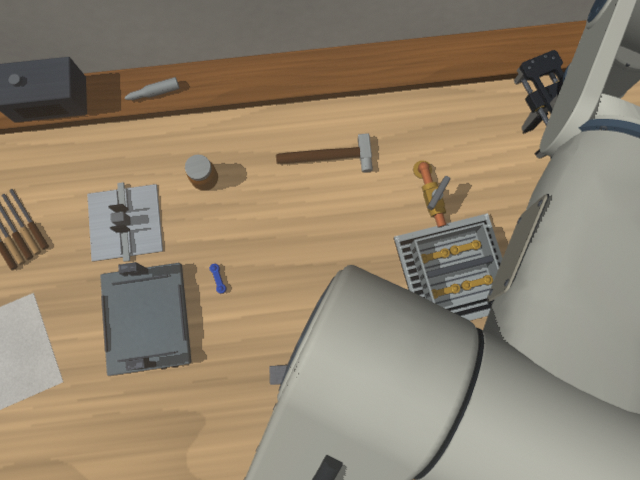

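The valve bar axis reads 142.5° with shut at 97.4°, so it's 45° open. All four castings are in the basket on the grate, the cover lies flat (120,220), and the hammer, jar and blue piece haven't moved.

```bash
python3 -c "
from h import *
print(ctrl.hand_in())"
```

```text
the job is handed in; nothing more can be done
None
```

I handed the job in at about 44 s, with everything done in the order asked: cover off and flat on the bench, basket on the grate with all four castings, valve at about 45°, hammer, jar and blue look-alike untouched.

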